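Clip a power module into the test jig

ROBOT

A 6-joint arm with a two-finger parallel gripper is mounted at the origin on the work surface. World frame = base frame: x ahead of the robot, y to its left, z up, the work surface at z = 0. Lengths are in mm, angles in rad, forces in N, time in s.
With the tool pointing down it reaches from about 325 to 775 mm from the base axis. Payload 5.5 kg.
Tool frame: the origin (TCP) lies midway between the tips of the shut fingers; the grasp point (between the pads) lies 19 mm behind it; z points along the fingers, y is the direction in which the jaws open and shut (so a half turn about z gives the same grasp; the last joint's range is limited). The gripper opens to 88 mm and grips with 3 to 60 N. Pads are 20 mm wide; open, the fingers measure 115 mm over their backs; the gripper's body (75 mm by 178 mm) begins 61 mm behind the grasp point.
Start: joints at [1.075, 0.091, 1.231, -0, 1.82, -0.057], TCP at [254.918, 543.169, 222.631] pointing down, gripper open.
Joint ranges: [-2.87, 2.87], [-0.86, 2.18], [0.17, 2.46], [-1.51, 4.65], [0.06, 2.69], [-2.65, 2.65]. Speed limits (rad/s): [2.57, 2.57, 3.01, 3.14, 3.14, 3.14].

INTERFACE

Orientations are given as a 3x3 rotation matrix whose columns are the frame's x, y, z axes.
In Python, from cell import manip, cams, order, finder gives the robot as it stands.
- The arm moves only by the tool servo_tool, never from a script. Its argument "motion" is one flat list of numbers, 4 for each row, row after row: the shift along the tool's x, y, z as a fraction of full scale, then the turn about the tool's z as a fraction of full scale. A call has 1 to 12 rows; each row is the pose to reach, as a shift and turn from the pose commanded when the call began, along the tool's axes at that moment, turning the shorter way round; what a row does not reach only later rows make up. Full scale, the value 1, is 0.12 m for a shift and 180 degrees for a turn. A row lasts 1/12 s, in which the tool goes at most 41.7 mm and 7.16 degrees, less where a joint would pass 70% of its speed; a pose out of reach is approached as far as the arm can. A call with a number of a shift or a turn outside -1 to 1 is refused whole. A call with a gripper value outside its range is refused whole. "hand" is the opening in per cent of the stroke, from 0 (shut) to 100 (fully open), set as the call begins (left out, the last holds). The fingers move at their own pace and stop on an object; "force" is the grip in N (left out, the last holds). Time passes only in rows, so rows that repeat a pose let the fingers close. It gives the time, the measured TCP pose, the force and the opening at its end, in the units of the state.
- manip.read_state(): the state, without advancing time (a new reading comes with each control period).
- cams.grab_frame(name): name is "side" or "top" or "wrist"; returns the picture (384x512x3 uint8, red, green, blue); there is no depth.
- cams.camera_info(name): a dict with "intrinsics" (3x3 intrinsics, pixels), "rvec" (rotation vector, rad) and "tvec" (3), from world to camera coordinates, as OpenCV has them. Camera axes: x right, y down, z forward; pixel columns grow to the right and rows downward; lengths in mm; the calibration is good to about 2 mm. A picture is of the moment at which its call begins: read the wrist's pose just before it. camera_info takes no time and is no camera call; for the wrist camera it gives the pose at the moment of the call.
- order.sign_off(): hands the job in, once; it reports no verdict.
Trained networks look in the newest picture that a camera, given by its name, has taken for a name from the list of things; names that differ only in an ending like _2 or _b are one class to them, and where a whole thing is asked for, a point or a joint stands for the part that bears it (a point fixed in the world has none). Each returns a list of dicts, best first, with "conf" (0 to 1); they miss things now and then, are a little off and sometimes report something else, mostly with a low value. They report only what shows in the picture. A call takes as long as a camera call. They do not tell look-alikes from the thing itself.
- finder.find_in(target, camera): "extent" ([centre column, centre row, width, height] in pixels, round what is visible of it).
The state is a dict: "time": time; "qpos": joint angles; "qd": joint speeds; "joint_torque": joint torques, N m; "eef_pos": TCP position; "ee_rot": TCP orientation; "wrist_force": force on the tool from outside, world axes, zero at the start; "moment": the same for the moment, N m; "grip_width": finger opening in mm.
Only numpy, scipy, OpenCV 4.12 (cv2) and the standard library are available. Lean on these libraries where they do the work, as an engineer would, in place of code of your own. Each camera call takes 0.05 s, during which the arm holds its last target.

TASK

Stand the loose power module on the base of the test jig, upright between the two low end stops, with the flat back of its plate flush against the jig's upright panel. Then take the spring clip off its stand, squeeze its handles to open it, lower it from above over the top edges of the module plate and the panel, on the bare stretch of plate beside the black block, and let it close so that it pinches both together. Let go, and leave the other things on the bench undisturbed.

Things in the scene. Friction and masses are not known exactly. Their poses are not given: they have to be found in the camera images.
- module_block (a point): centre of the black block of the loose power module, the place to grasp it, 37.5 mm above the module's underside. Block 45 (x) x 40 (y) x 75 mm high, on the front of an upright plate 8 mm thick. z up; +x from the block to the plate: plate front 22.5 mm, flat back face 30.5 mm from here. Along y the plate runs from -25 to +105 mm from here and is bare from +20 to +105.
- module: the whole loose power module: aluminium plate 130 wide (y) x 90 high x 8 mm, with the black block on its front, standing by itself, about 0.4 kg (0.3 to 0.5). Origin at the underside, middle of the plate's flat back face; x out of the back, z up; the block's centre is at (-30.5, -40, 37.5) mm. A foot 10 mm wide, 8 mm high, 35 mm deep is at y = +55 on the front.
- jig_seat (a point): fixed test jig: point on top of its base, 12 mm above the bench, at the foot and middle of the upright panel's front face. z up, y along the panel, +x into the panel; the module belongs on the -x side with its x along this x. Panel 8 mm thick, 170 wide, 90 mm high above the base, as high as the module plate.
- jig: the whole test jig, fixed; origin on the bench right below jig_seat, same axes. Base 12 mm high, from x = -90 to +70 mm, 210 mm wide. Two end stops 12 mm high on it, inner faces at y = -78 and +78 mm, from the panel to x = -55, leave the centred module 13 mm each side. Behind the panel only two thin gussets at y = -81 and +81 mm.
- clip_pivot (a point): middle of the pivot of the spring clip: a peg-type clip of two mirror halves, 30 mm wide (y, pivot axis), parked jaws down, handles up. Axes are those of the half at -x: z up along it, x across the jaws, the squeezing direction. Black handles reach 66 mm above the pivot; 45 mm up they measure 52 mm outside when parked, about 34 mm (parallel) when squeezed to the stop.
- clip: the whole spring clip, 0.15 kg, origin and axes as clip_pivot. Steel jaws reach 63 mm below the pivot; rubber pads 26 mm high are centred 50 mm below it, 16 mm apart when parked (as thick as module plate plus panel), about 36 mm when squeezed to the stop. Squeezing 45 mm above the pivot takes 10 N to start, 15 N at the stop. Pivot barrel: radius 7 mm.
- jaw (a joint): opening angle between the clip's halves: 0 with the pads parallel and 16 mm apart, +0.40 rad squeezed fully open (stop), -0.26 rad shut on nothing; each half turns by half of it
- stand: fixed stand of the clip: dark base 100 x 90 x 14 mm and a white upright bar 16 mm thick (x), 64 mm wide (y), its top 90 mm above the bench. Origin on the bench under its centre. The clip sits astride the bar, its pivot about 120 mm above the bench.
- meter: bystander, loose: grey hand-held multimeter lying flat, 165 x 78 x 46 mm; origin under its centre
- driver: bystander, loose: screwdriver lying flat; origin on its underside
- tape: bystander, loose: white roll of tape lying flat, 90 mm outside diameter, 25 mm high; origin under its centre
- spool: bystander, loose: solder spool standing on end, 60 mm diameter, 54 mm high; origin under its centre
- flask: bystander, loose: small capped plastic bottle, 48 mm diameter, 110 mm high; origin under its centre
- jar: bystander, loose: small capped jar, 56 mm diameter, 60 mm high; origin under its centre
Not all that is in view belongs to the job. What is shaped like the module but pink or purple is not meant.

How it is judged (in metres and radians):
On the way, in this order (a step that is already met when the one before it is completed fails the run):
1. the module stands upright on the jig's base between the end stops, its back within 8 mm of the panel, let go (x of module_block in the frame of jig_seat between -0.0385 and -0.0265 m and y of module_block in the frame of jig_seat between -0.055 and -0.025 m and z of module_block in the frame of jig_seat between 0.0325 and 0.0425 m and angle between module_block's own z axis and vertical below 0.08 rad and angle between the x axis of module_block and the x axis of jig_seat, either way round below 0.1 rad and contact force between the fingers and module below 0.1 N), for 0.2 s.
2. the clip is off its stand, its jaws squeezed open (distance of clip_pivot from where it was at the start of the episode above 0.06 m and value of joint jaw above 0.15 rad), for 0.1 s.
3. the clip pinches module plate and panel together and is let go (x of clip_pivot in the frame of jig_seat between -0.02 and 0.02 m and z of clip_pivot in the frame of jig_seat between 0.095 and 0.14 m and y of clip_pivot in the frame of module_block between 0.03 and 0.105 m and angle between clip_pivot's own z axis and vertical below 0.25 rad and contact force between clip and module above 3 N and contact force between clip and jig above 3 N and contact force between the fingers and clip below 0.1 N), for 0.2 s.
At the end, for the whole second after the job is handed in: Module upright on the jig base between the end stops, back within 4 mm of the panel; clip upright over both top edges on the bare plate beside the block, at least half of each pad bearing, pressing on module and jig with over 3 N each; let go and at rest; bystanders within 30 mm of their places (all of step 3 and x of module_block in the frame of jig_seat between -0.0345 and -0.0265 m and y of module_block in the frame of jig_seat between -0.055 and -0.025 m and z of module_block in the frame of jig_seat between 0.0325 and 0.0425 m and angle between module_block's own z axis and vertical below 0.08 rad and angle between the x axis of module_block and the x axis of jig_seat, either way round below 0.1 rad and linear speed of each of module, clip below 0.02 m/s); the robot touches nothing.
It fails at once if a bystander is pushed more than 30 mm away (distance of any of meter, driver, tape, spool, flask, jar from where it was at the start of the episode above 0.03 m).
It also fails if it takes over 67 s, if anything falls off the work surface, if the arm or the gripper's body presses on something with over 40 N, if the wrist force passes 120 N, or if a joint passes its speed limit or range.

## Working session

There is one attempt and no reset: what is moved stays moved. The work goes in short steps, Python scripts to look and compute and a tool call to move; the robot and the scene stay as the last step left them, time stands still between calls to the robot, and variables do not carry over. Pictures are saved under pics/ and viewed, and the job is handed in when it is done.

Besides the shell and the picture viewer there is one more tool, called by a JSON object that holds its "api" and its "payload". servo_tool: Moves the arm, as the interface text tells. Its arguments: {"type":"object","properties":{"motion":{"type":"array","items":{"type":"number","minimum":-1,"maximum":1}},"hand":{"type":"number"},"force":{"type":"number"}},"required":["motion"]}

```bash
ls; mkdir -p pics; python3 - <<'E'
from cell import manip,cams,finder
import cv2,numpy as np
print(manip.read_state())
for n in ["side","top","wrist"]:
    im=cams.grab_frame(n); cv2.imwrite(f"pics/{n}0.png",im[:,:,::-1])
    i=cams.camera_info(n); print(n,i)
    R=cv2.Rodrigues(np.array(i['rvec']))[0]; print('cam pos',-R.T@np.array(i['tvec']).ravel())
    for t in ["module","module_block","jig","clip","stand"]:
        print(t,[(np.round(d['extent']).tolist(),round(d['conf'],2)) for d in finder.find_in(t,n)])
E
```

```text
pics
{'time': 0.0, 'qpos': array([ 1.07529890e+00,  9.18448930e-02,  1.23186220e+00, -3.97110140e-06,
        1.81981130e+00, -5.66873947e-02]), 'qd': array([ 0.00055952,  0.00033644, -0.00068229, -0.00121496, -0.00012035,
        0.00052664]), 'joint_torque': array([ 1.03602812e-03, -4.46455336e+01, -4.06449437e+01,  6.97836746e-02,
        2.92716402e-02, -1.42362192e-04]), 'eef_pos': array([254.77188386, 542.89458565, 221.52862917]), 'ee_rot': array([[-9.05257416e-01,  4.24862540e-01, -9.12241281e-04],
       [ 4.24863506e-01,  9.05255834e-01, -1.69595961e-03],
       [ 1.05262033e-04, -1.92285805e-03, -9.99998146e-01]]), 'wrist_force': array([ 0.9551705 , -0.37199982, -0.36457896]), 'moment': array([ 0.03164688, -0.02732683, -0.03702288]), 'grip_width': 87.47373434467916}
side {'intrinsics': array([[358.29530717,   0.        , 253.66141509],
       [  0.        , 358.29530717, 190.61362029],
       [  0.        ,   0.        ,   1.        ]]), 'rvec': array([ 2.20588071, -0.57936221,  0.26698088]), 'tvec': array([-530.25586749,  226.40309863,  999.01636322])}
cam pos [ 159.569108
[... 1152 characters left out ...]
76), ([378.0, 253.0, 28.0, 43.0], 0.76), ([330.0, 222.0, 44.0, 18.0], 0.61)]
jig [([219.0, 190.0, 69.0, 57.0], 0.56)]
clip [([138.0, 233.0, 15.0, 19.0], 0.65), ([319.0, 150.0, 19.0, 21.0], 0.29)]
stand [([146.0, 235.0, 34.0, 35.0], 0.66), ([155.0, 155.0, 18.0, 19.0], 0.2)]
wrist {'intrinsics': array([[337.52275587,   0.        , 258.48027931],
       [  0.        , 337.52275587, 191.75737022],
       [  0.        ,   0.        ,   1.        ]]), 'rvec': array([-2.42438229, -1.5424364 , -0.23912392]), 'tvec': array([-599.78980586,  -36.71750006,  390.94686046])}
cam pos [178.78044236 578.2965729  384.11724893]
module []
module_block []
jig []
clip []
stand [([164.0, 369.0, 77.0, 29.0], 0.74)]
```

```bash
python3 - <<'E'
import cv2
a=cv2.imread('pics/top0.png'); c=a[110:300,110:420]; cv2.imwrite('pics/top0c.png',cv2.resize(c,None,fx=2.55,fy=2.55,interpolation=cv2.INTER_CUBIC))
a=cv2.imread('pics/side0.png'); c=a[90:384,120:400]; cv2.imwrite('pics/side0c.png',cv2.resize(c,None,fx=2.04,fy=2.04,interpolation=cv2.INTER_CUBIC))
E
```

```text
(no output)
```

View pics/top0c.png

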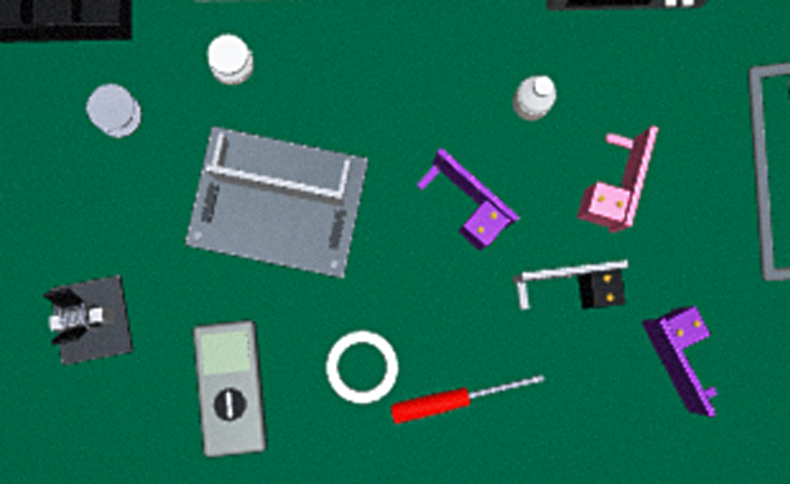

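View pics/side0c.png

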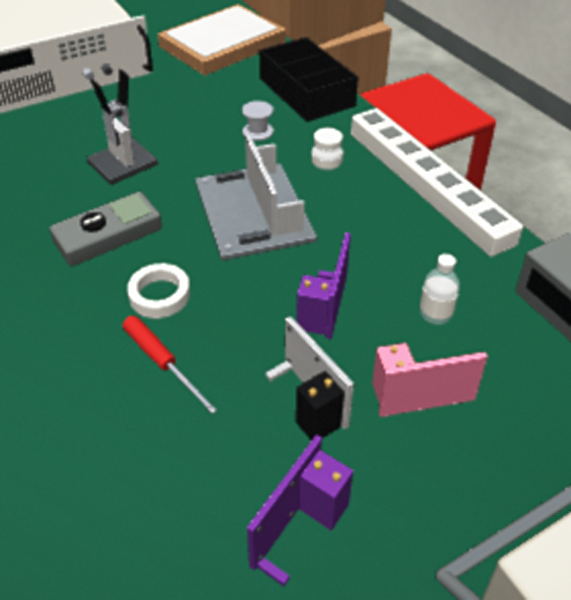

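View pics/wrist0.png

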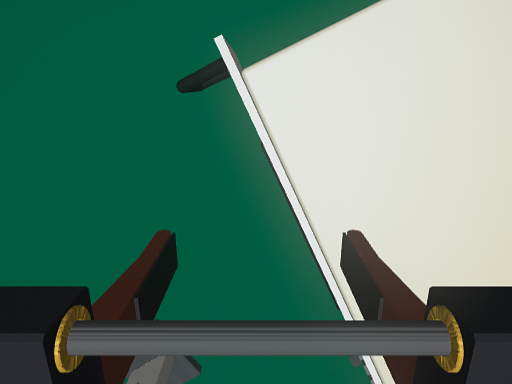

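```bash
cat > h.py <<'E'
import numpy as np,cv2
from cell import manip,cams,finder,order
def cam(n):
    i=cams.camera_info(n); return np.array(i['intrinsics']),cv2.Rodrigues(np.array(i['rvec']))[0],np.array(i['tvec']).ravel()
def p2w(c,uv,z):
    K,R,t=c; C=-R.T@t; d=R.T@np.linalg.inv(K)@np.array([uv[0],uv[1],1.]); return C+d*(z-C[2])/d[2]
def w2p(c,P):
    K,R,t=c; q=(K@(R@np.atleast_2d(P).T+t[:,None])).T; return q[:,:2]/q[:,2:]
def pose(x,y,z,yaw,pts):
    c,s=np.cos(yaw),np.sin(yaw); return np.atleast_2d(pts)@np.array([[c,-s,0],[s,c,0],[0,0,1]]).T+[x,y,z]
E
python3 - <<'E'
from h import *
c=cam('top'); s=2.548
f=lambda x,y:(110+x/s,110+y/s)
for n,p,z in [("block top ctr",(602,290),75),("plate L",(516,281),90),("plate R",(627,264),90),
 ("base BL",(187,243),12),("base BR",(343,277),12),("base TL",(213,127),12),("base TR",(367,158),12),
 ("panelTL",(206,170),102),("panelR",(347,197),102),
 ("stand corners",(120,277),14),("",(131,351),14),("",(64,362),14),("bar R",(96,315),90),("bar L",(56,323),90),
 ("flask cap",(543,86),110),("pinkblk",(607,203),75),("purp1",(487,223),75),("purp2",(690,327),75)]:
    print(n,np.round(p2w(c,f(*p),z),1))
E
```

```text
block top ctr [ 469.2 -358.1   75. ]
plate L [ 482.4 -249.2   90. ]
plate R [ 499.7 -387.2   90. ]
base BL [546.  163.8  12. ]
base BR [496.9 -37.   12. ]
base TL [697.8 128.8  12. ]
base TR [652.  -72.1  12. ]
panelTL [627. 127. 102.]
panelR [589.6 -44.5 102. ]
stand corners [504.1 249.6  14. ]
 [409.3 235.6  14. ]
 [397.7 320.5  14. ]
bar R [454.3 262.9  90. ]
bar L [445.9 311.   90. ]
flask cap [ 721.  -289.7  110. ]
pinkblk [ 577.7 -370.    75. ]
purp1 [ 556.2 -218.3   75. ]
purp2 [ 420.7 -465.2   75. ]
```

```bash
python3 - <<'E'
import cv2
a=cv2.imread('pics/top0.png')
c=a[200:245,300:370]; cv2.imwrite('pics/t_mod.png',cv2.resize(c,None,fx=10,fy=10,interpolation=cv2.INTER_CUBIC))
c=a[150:225,175:265]; cv2.imwrite('pics/t_jig.png',cv2.resize(c,None,fx=8,fy=8,interpolation=cv2.INTER_CUBIC))
c=a[210:260,115:175]; cv2.imwrite('pics/t_clip.png',cv2.resize(c,None,fx=10,fy=10,interpolation=cv2.INTER_CUBIC))
E
```

```text
(no output)
```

View pics/t_mod.png

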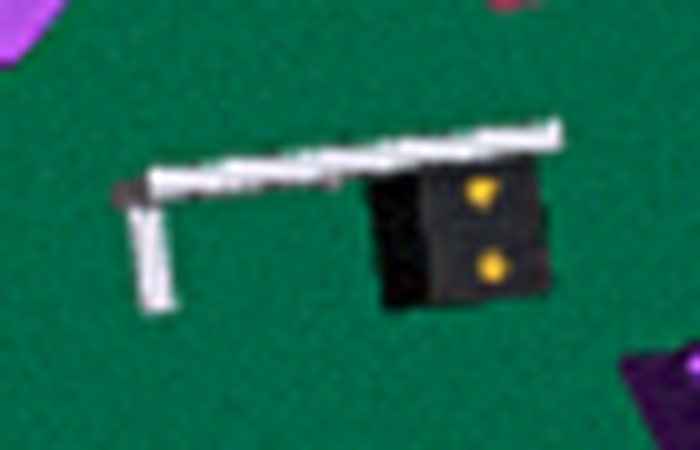

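View pics/t_jig.png

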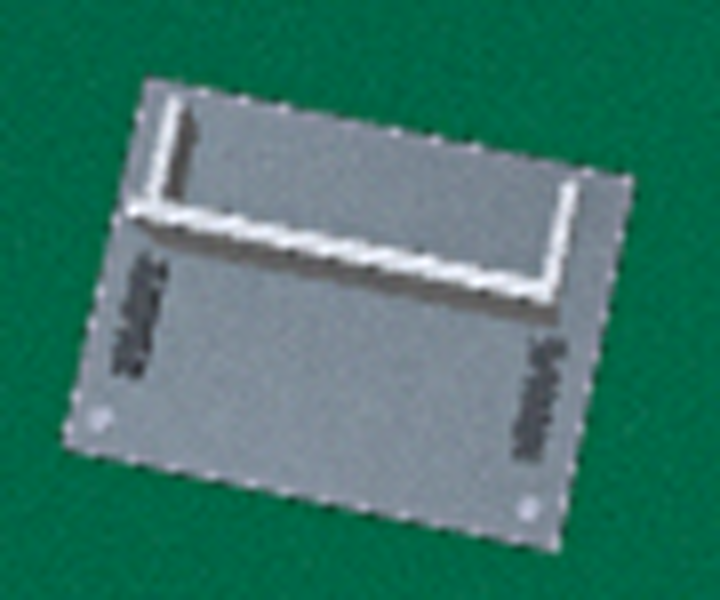

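View pics/t_clip.png

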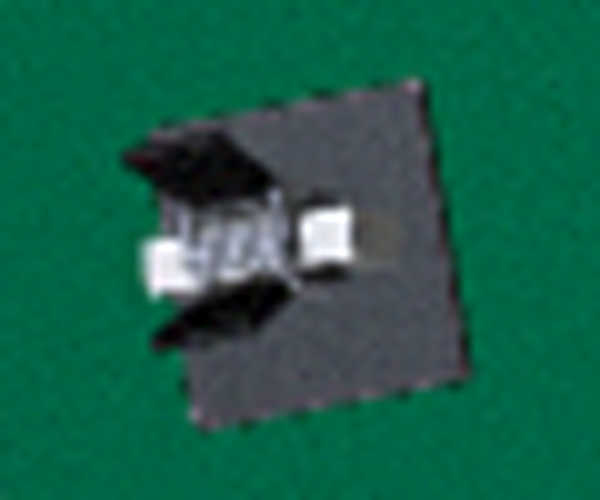

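```bash
cat >> h.py <<'E'
from scipy.optimize import least_squares
def fit(c,pts,uv,x0,z0=0):
    pts=np.array(pts,float);uv=np.array(uv,float)
    r=least_squares(lambda p:(w2p(c,pose(p[0],p[1],z0,p[2],pts))-uv).ravel(),x0,loss='soft_l1')
    return r.x,np.round(r.fun.reshape(-1,2),2) if len(r.fun)==2*len(pts) else r.cost
def un(p,s,ox,oy): p=np.array(p,float); return (p+0.5)/s-0.5+[ox,oy]
E
python3 - <<'E'
from h import *
c=cam('top')
m=[[30.5,105,90],[22.5,105,90],[30.5,-25,90],[22.5,-25,90],[-22.5,-20,75],[-22.5,20,75],[22.5,-20,75],[22.5,20,75]]
uv=un([(147,168),(150,200),(560,118),(563,147),(550,292),(430,305),(538,158),(420,165)],10,300,200)
print('block',*fit(c,m,uv,[470,-350,0]))
j=[[70,105,12],[70,-105,12],[-90,-105,12],[-90,105,12],[0,85,102],[0,-85,102]]
uv=un([(147,80),(635,178),(558,552),(65,447),(132,218),(552,303)],8,175,150)
print('jig',*fit(c,j,uv,[600,30,.2]))
s=[[50,-45,14],[-50,-45,14],[-50,45,14],[8,-32,90],[-8,-32,90],[8,32,90],[-8,32,90]]
uv=un([(420,82),(467,380),(203,430),(354,207),(354,260),(143,240),(155,298)],10,115,210)
print('stand',*fit(c,s,uv,[450,280,-.1]))
print('stand base only',*fit(c,s[:3],uv[:3],[450,280,-.1]))
E
```

```text
block [ 4.73120192e+02 -3.63327193e+02  9.00395938e-02] [[ 0.27  0.13]
 [ 0.31 -0.52]
 [-0.11  0.36]
 [-0.05 -0.01]
 [ 0.54  0.12]
 [ 0.06  0.29]
 [-0.29 -0.62]
 [-0.92  0.13]]
jig [ 6.08308541e+02  4.50631219e+01 -2.27777521e-01] [[-0.16 -0.41]
 [ 0.38 -0.05]
 [ 0.28  0.14]
 [-0.47  0.47]
 [-0.5  -0.25]
 [ 0.46  0.09]]
stand [4.51823400e+02 2.87263605e+02 1.58057373e-01] [[ 0.23 -0.31]
 [ 0.37  0.14]
 [-0.77  0.29]
 [-0.32 -0.07]
 [ 0.49 -0.25]
 [ 0.16  0.44]
 [-0.26 -0.22]]
stand base only [4.51878576e+02 2.87221024e+02 1.63630939e-01] [[ 0.14 -0.38]
 [ 0.45  0.03]
 [-0.66  0.33]]
```

```bash
cat >> h.py <<'E'
def plan(x,y,z,yaw,cur=None,verbose=True):
    s=manip.read_state(); p=s['eef_pos']; R=s['ee_rot']
    d=R.T@(np.array([x,y,z])-p); psi=np.arctan2(R[1,1],R[0,1])
    t=-(yaw-psi); t=(t+np.pi)%(2*np.pi)-np.pi
    print('pos',np.round(p,1),'psi',round(psi,3),'q',np.round(s['qpos'],2),'F',np.round(s['wrist_force'],1),'t',round(s['time'],2))
    print('units',np.round(d/120,3),'turn',round(t/np.pi,4),'mm',np.round(d,1),'deg',round(np.degrees(t),2))
E
python3 - <<'E'
from h import *
c=cam('wrist'); s=manip.read_state(); R=s['ee_rot']
print('optical axis in tool',R.T@c[1].T@[0,0,1], 'cam x in tool',R.T@c[1].T@[1,0,0],'pos',R.T@(-c[1].T@c[2]-s['eef_pos']))
plan(452,160,240,1.661)
E
```

```text
optical axis in tool [-3.01929388e-01  8.81858667e-04  9.53329884e-01] cam x in tool [ 1.31973467e-03  9.99999001e-01 -5.07055440e-04] pos [  83.8539236    -0.54410056 -161.46106626]
pos [254.9 543.2 222.6] psi 1.132 q [ 1.08  0.09  1.23 -0.    1.82 -0.06] F [ 1.  -0.1  0.1] t 0.9
units [-2.843 -2.193 -0.145] turn -0.1684 mm [-341.2 -263.1  -17.4] deg -30.31
```

{"api": "servo_tool", "payload": {"motion": [-0.46,-0.175,-0.1,0,-0.92,-0.35,-0.2,0,-0.92,-0.35,-0.2,0], "hand": 100}}

```text
time: 1.15
eef_pos: [337.6, 457.1, 246.8]
ee_rot: [[-0.906, 0.424, 0.0], [0.424, 0.906, -0.0], [-0.0, -0.0, -1.0]]
wrist_force: [1.1, 0.6, -0.3]
grip_width: 88.0
```

{"api": "servo_tool", "payload": {"motion": [-0.3,-0.12,0,0,-0.6,-0.23,0,0,-0.92,-0.35,0,0,-0.92,-0.35,0,0]}}

```text
time: 1.48
eef_pos: [423.5, 368.4, 246.6]
ee_rot: [[-0.902, 0.431, 0.002], [0.431, 0.902, -0.002], [-0.003, -0.001, -1.0]]
wrist_force: [-0.3, 0.2, -0.8]
grip_width: 87.9
```

{"api": "servo_tool", "payload": {"motion": [-0.3,-0.12,0,-0.03,-0.6,-0.23,0,-0.07,-0.92,-0.35,0,-0.1,-0.92,-0.35,0,-0.14,-0.92,-0.35,0,-0.168,-0.92,-0.35,0,-0.168]}}

```text
time: 1.98
eef_pos: [501.6, 287.9, 246.4]
ee_rot: [[-0.996, -0.09, -0.0], [-0.09, 0.996, -0.0], [0.0, 0.0, -1.0]]
wrist_force: [-0.2, -0.0, 0.2]
grip_width: 88.0
```

```bash
python3 - <<'E'
from h import *
plan(500,290,245,1.661)
c=cam('wrist'); im=cams.grab_frame('wrist'); cv2.imwrite('pics/w1.png',im[:,:,::-1])
np.savez('w1.npz',K=c[0],R=c[1],t=c[2])
print(finder.find_in('clip','wrist'))
E
```

```text
pos [501.6 287.9 246.4] psi 1.661 q [ 0.46  0.04  1.24  0.    1.86 -1.2 ] F [-0.2 -0.   0.2] t 1.98
units [0.012 0.019 0.012] turn 0.0001 mm [1.4 2.2 1.4] deg 0.02
[{'extent': [261.2, 132.9, 47.8, 94.4], 'conf': 0.98}]
```

View pics/w1.png

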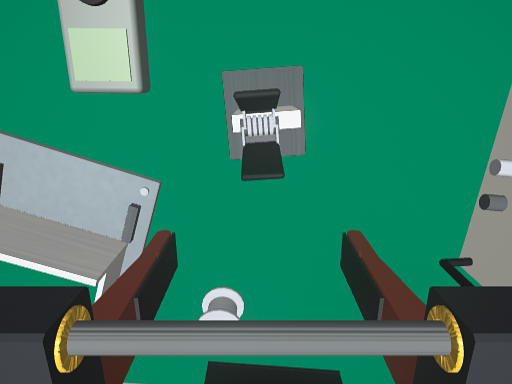

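```bash
python3 - <<'E'
import cv2
a=cv2.imread('pics/w1.png'); c=a[55:195,210:320]; cv2.imwrite('pics/w1c.png',cv2.resize(c,None,fx=5,fy=4.2,interpolation=cv2.INTER_CUBIC)) if 0 else cv2.imwrite('pics/w1c.png',cv2.resize(c,None,fx=4.2,fy=4.2,interpolation=cv2.INTER_CUBIC))
E
```

```text
(no output)
```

View pics/w1c.png

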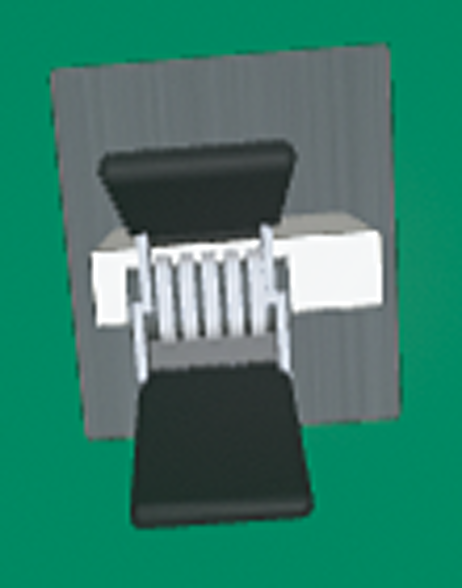

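```bash
python3 - <<'E'
from h import *
d=np.load('w1.npz'); c=(d['K'],d['R'],d['t'])
U=lambda L:un(L,4.2,210,55)
s=[[-50,-45,14],[-50,45,14],[50,45,14],[50,-45,14],[-8,32,90],[8,32,90],[-8,-32,90],[8,-32,90]]
r,res=fit(c,s,U([(52,70),(386,45),(400,415),(88,440),(382,232),(380,302),(92,252),(97,326)]),[452,287,.15]); print('stand',r,res)
for z in (180,186):
  P=[p2w(c,u,z) for u in U([(103,152),(293,142),(135,522),(312,510)])]
  print(np.round(P,1),np.round(np.mean(P,0),1))
# spring centre ~ pivot
print(p2w(c,U([(208,297)])[0],120+5))
m=np.mean(P,0);print('in stand frame',pose(0,0,0,-r[2],m-[r[0],r[1],0]))
E
```

```text
stand [4.48983578e+02 2.90270030e+02 1.66127883e-01] [[-1.23 -0.4 ]
 [ 1.12 -0.93]
 [ 0.73  0.95]
 [-0.73  0.55]
 [-0.14 -0.4 ]
 [ 0.97  0.52]
 [-0.55  0.13]
 [-0.05 -0.06]]
[[423.  264.8 180. ]
 [418.9 293.8 180. ]
 [481.5 274.3 180. ]
 [476.7 303.4 180. ]] [450.  284.1 180. ]
[[422.9 265.2 186. ]
 [418.9 293.5 186. ]
 [479.8 274.4 186. ]
 [475.2 302.8 186. ]] [449.2 284.  186. ]
[449.67116495 283.67480442 125.        ]
in stand frame [[ -0.83900666  -6.2378513  186.        ]]
```

{"api": "servo_tool", "payload": {"motion": [0.03,-0.44,0,0,0.07,-0.88,0,0,0.07,-0.88,0,0]}}

```text
time: 2.33
eef_pos: [501.7, 180.6, 246.8]
ee_rot: [[-0.996, -0.087, 0.0], [-0.087, 0.996, -0.001], [-0.0, -0.001, -1.0]]
wrist_force: [0.1, -0.2, -0.2]
grip_width: 87.9
```

{"api": "servo_tool", "payload": {"motion": [0.03,-0.33,0,0,0.05,-0.66,0,0,0.07,-0.88,0,0]}}

```text
time: 2.58
eef_pos: [502.8, 74.6, 247.0]
ee_rot: [[-0.996, -0.086, 0.001], [-0.086, 0.996, -0.001], [-0.001, -0.001, -1.0]]
wrist_force: [0.5, 0.8, -0.3]
grip_width: 87.6
```

{"api": "servo_tool", "payload": {"motion": [0.03,-0.33,0,0,0.05,-0.66,0,0,0.07,-0.88,0,0]}}

```text
time: 2.83
eef_pos: [503.9, -31.5, 246.9]
ee_rot: [[-0.996, -0.086, 0.001], [-0.086, 0.996, -0.001], [-0.001, -0.001, -1.0]]
wrist_force: [-0.0, -0.2, 0.6]
grip_width: 87.8
```

{"api": "servo_tool", "payload": {"motion": [0.03,-0.33,0,0,0.05,-0.66,0,0,0.07,-0.88,0,0]}}

```text
time: 3.08
eef_pos: [505.0, -137.5, 246.7]
ee_rot: [[-0.996, -0.086, 0.0], [-0.086, 0.996, -0.001], [-0.0, -0.001, -1.0]]
wrist_force: [1.1, 0.1, 0.3]
grip_width: 87.7
```

{"api": "servo_tool", "payload": {"motion": [0.03,-0.33,0,0,0.05,-0.66,0,0,0.07,-0.88,0,0]}}

```text
time: 3.33
eef_pos: [506.1, -243.5, 246.5]
ee_rot: [[-0.996, -0.086, -0.0], [-0.086, 0.996, -0.001], [0.0, -0.001, -1.0]]
wrist_force: [-0.3, -0.0, -0.9]
grip_width: 88.1
```

{"api": "servo_tool", "payload": {"motion": [0.03,-0.33,0,0,0.05,-0.66,0,0,0.07,-0.88,0,0,0.07,-0.88,0,0,0.07,-0.88,0,0]}}

```text
time: 3.75
eef_pos: [507.3, -347.5, 245.9]
ee_rot: [[-0.996, -0.086, -0.001], [-0.086, 0.996, 0.001], [0.001, 0.001, -1.0]]
wrist_force: [0.7, 0.1, 0.7]
grip_width: 88.0
```

```bash
python3 - <<'E'
from h import *
plan(473,-363,65,1.661)
c=cam('wrist'); im=cams.grab_frame('wrist'); cv2.imwrite('pics/w2.png',im[:,:,::-1])
np.savez('w2.npz',K=c[0],R=c[1],t=c[2])
print(finder.find_in('module_block','wrist'))
E
```

```text
pos [ 507.3 -347.5  245.9] psi 1.656 q [-0.66  0.14  1.14  0.    1.87 -2.31] F [0.7 0.1 0.7] t 3.75
units [ 0.295 -0.106  1.507] turn -0.0014 mm [ 35.4 -12.7 180.9] deg -0.26
[{'extent': [215.8, 246.1, 86.9, 128.1], 'conf': 0.92}, {'extent': [289.4, 136.4, 134.7, 58.9], 'conf': 0.85}, {'extent': [159.1, 49.5, 79.0, 99.1], 'conf': 0.76}, {'extent': [370.9, 225.2, 83.9, 91.8], 'conf': 0.69}, {'extent': [498.2, 72.4, 24.6, 79.3], 'conf': 0.56}]
```

View pics/w2.png

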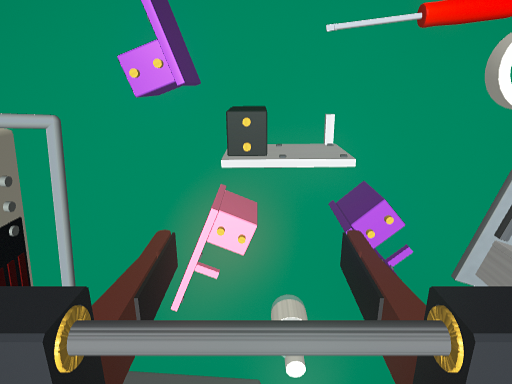

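```bash
python3 - <<'E'
import cv2
a=cv2.imread('pics/w2.png'); c=a[95:180,210:370]; cv2.imwrite('pics/w2c.png',cv2.resize(c,None,fx=5,fy=5,interpolation=cv2.INTER_CUBIC))
E
```

```text
(no output)
```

View pics/w2c.png

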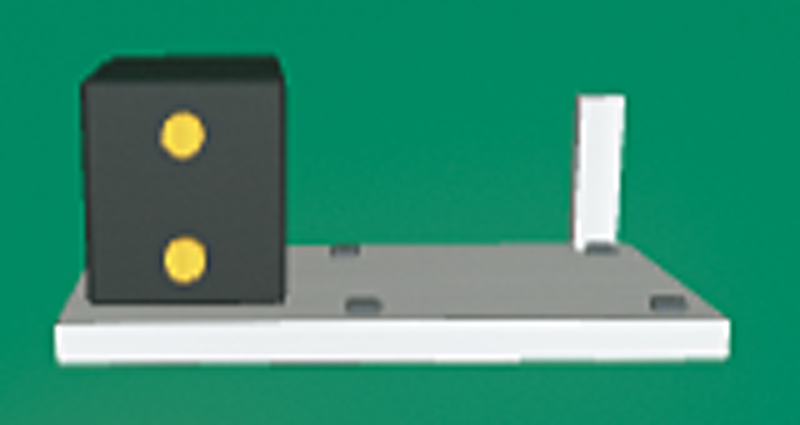

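```bash
python3 - <<'E'
from h import *
d=np.load('w2.npz'); c=(d['K'],d['R'],d['t'])
m=[[22.5,-25,90],[22.5,105,90],[30.5,-25,90],[30.5,105,90],[-22.5,-20,75],[-22.5,20,75],[22.5,-20,75],[22.5,20,75]]
r,res=fit(c,m,un([(57,323),(730,318),(57,364),(730,359),(83,82),(284,82),(88,300),(284,300)],5,210,95),[470,-360,.09]);print(r,res)
plan(r[0],r[1],75,1.571+r[2])
plan(r[0],r[1],28,1.571+r[2])
E
```

```text
[ 4.69557974e+02 -3.62295538e+02  9.41767354e-02] [[-0.6   0.08]
 [ 0.67  0.07]
 [-0.26  0.03]
 [ 0.01  0.04]
 [-0.86 -1.14]
 [ 0.64 -1.45]
 [-0.21  1.49]
 [ 0.62  1.2 ]]
pos [ 507.8 -345.9  246.8] psi 1.66 q [-0.65  0.14  1.14  0.    1.87 -2.31] F [-0.7  0.8 -0.3] t 3.85
units [ 0.33  -0.108  1.432] turn -0.0017 mm [ 39.6 -13.  171.8] deg -0.31
pos [ 507.8 -345.9  246.8] psi 1.66 q [-0.65  0.14  1.14  0.    1.87 -2.31] F [-0.7  0.8 -0.3] t 3.85
units [ 0.33  -0.108  1.824] turn -0.0017 mm [ 39.6 -13.  218.8] deg -0.31
```

{"api": "servo_tool", "payload": {"motion": [0.1,-0.03,0.2,0,0.2,-0.07,0.45,0,0.32,-0.11,0.7,0,0.32,-0.11,0.9,-0.002,0.32,-0.11,1,-0.002,0.32,-0.11,1,-0.002]}}

```text
time: 4.35
eef_pos: [469.6, -361.3, 123.6]
ee_rot: [[-0.995, -0.096, -0.004], [-0.096, 0.995, 0.004], [0.003, 0.004, -1.0]]
wrist_force: [-0.1, -0.6, 0.5]
grip_width: 87.8
```

{"api": "servo_tool", "payload": {"motion": [0,0,0.2,0,0,0,0.4,0,0,0,0.6,0,0,0,0.75,0,0,0,0.83,0,0,0,0.83,0]}}

```text
time: 4.85
eef_pos: [470.5, -362.6, 26.2]
ee_rot: [[-0.995, -0.096, -0.001], [-0.096, 0.995, 0.001], [0.001, 0.002, -1.0]]
wrist_force: [-0.0, 0.7, -0.6]
grip_width: 88.1
```

```bash
python3 - <<'E'
from h import *
plan(471,-362.6,28,1.6645)
E
```

```text
pos [ 470.5 -362.6   26.2] psi 1.667 q [-0.71  0.13  1.54  0.    1.47 -2.38] F [-0.   0.7 -0.6] t 4.85
units [-0.005 -0.    -0.015] turn 0.0008 mm [-0.5 -0.  -1.8] deg 0.15
```

Close on the block.

{"api": "servo_tool", "payload": {"motion": [0,0,0,0,0,0,0,0,0,0,0,0,0,0,0,0,0,0,0,0,0,0,0,0,0,0,0,0,0,0,0,0], "hand": 0, "force": 50}}

```text
time: 5.52
eef_pos: [470.2, -363.5, 27.2]
ee_rot: [[-0.995, -0.095, -0.0], [-0.095, 0.995, 0.001], [-0.0, 0.001, -1.0]]
wrist_force: [-0.9, 1.1, 3.1]
grip_width: 40.0
```

{"api": "servo_tool", "payload": {"motion": [0,0,-0.1,0,0,0,-0.25,0,0,0,-0.45,0,0,0,-0.7,0,0,0,-0.9,0,0,0,-1,0,0,0,-1,0,0,0,-1,0]}}

```text
time: 6.18
eef_pos: [470.2, -363.8, 146.8]
ee_rot: [[-0.995, -0.095, 0.0], [-0.095, 0.995, -0.0], [-0.0, -0.0, -1.0]]
wrist_force: [-0.2, 0.1, -4.3]
grip_width: 39.6
```

```bash
python3 - <<'E'
from h import *
plan(569.6,13,146,1.343)
for n in ('wrist','side'):
    im=cams.grab_frame(n); cv2.imwrite(f'pics/{n}3.png',im[:,:,::-1])
E
```

```text
pos [ 470.2 -363.8  146.8] psi 1.666 q [-0.72  0.07  1.38 -0.    1.68 -2.38] F [-0.2  0.1 -4.3] t 6.18
units [-1.123  3.047  0.006] turn 0.1028 mm [-134.7  365.6    0.7] deg 18.51
```

View pics/wrist3.png

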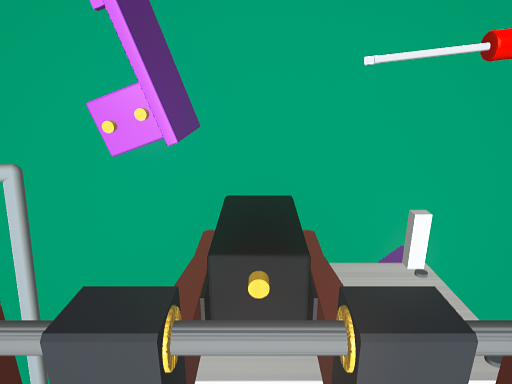

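View pics/side3.png

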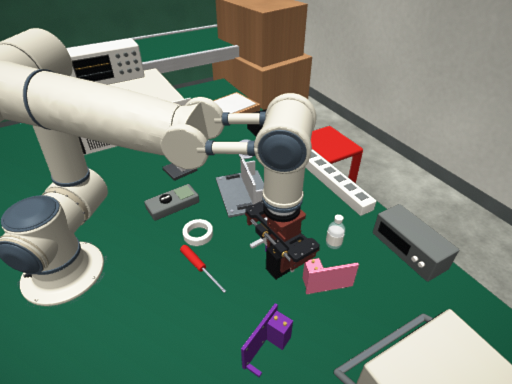

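```bash
python3 - <<'E'
import cv2
a=cv2.imread('pics/wrist3.png'); c=a[185:325,190:330]; cv2.imwrite('pics/w3c.png',cv2.resize(c,None,fx=4,fy=4,interpolation=cv2.INTER_CUBIC))
c=a[200:300,370:470]; cv2.imwrite('pics/w3d.png',cv2.resize(c,None,fx=4,fy=4,interpolation=cv2.INTER_CUBIC))
E
```

```text
(no output)
```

View pics/w3c.png

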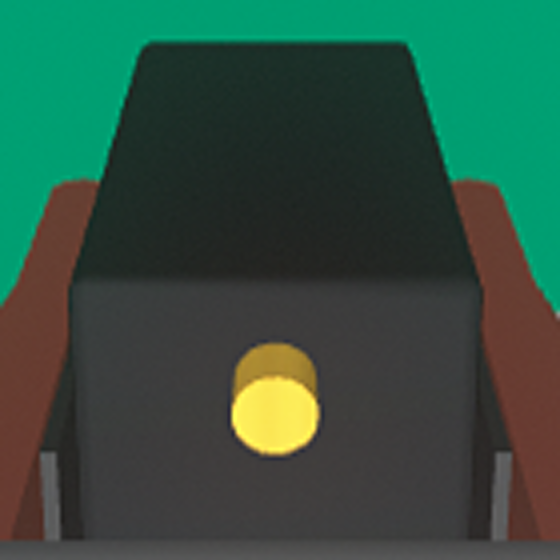

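View pics/w3d.png

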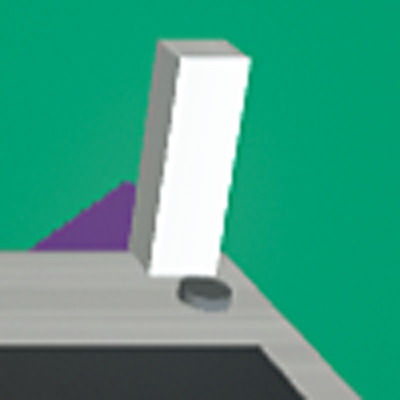

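```bash
cat > grip.py <<'E'
from h import *
from scipy.spatial.transform import Rotation as Ro
def fitgrip(c,s,pts,uv,yaw0):
    p=s['eef_pos']
    f=lambda q:(w2p(c,(Ro.from_euler('ZYX',q[3:]).as_matrix()@np.array(pts,float).T).T+q[:3])-uv).ravel()
    r=least_squares(f,[p[0],p[1],p[2]-25,yaw0,0,0]); return r.x,r.fun.reshape(-1,2)
E
python3 - <<'E'
from grip import *
c=cam('wrist'); s=manip.read_state()
uv=np.vstack([un([(140,45),(408,45),(72,282),(480,282)],4,190,185),un([(180,57),(250,57),(148,275),(217,275)],4,370,200)])
pts=[[-22.5,-20,0],[-22.5,20,0],[-22.5,-20,75],[-22.5,20,75],[-12.5,90,8],[-12.5,100,8],[22.5,90,8],[22.5,100,8]]
q,res=fitgrip(c,s,pts,uv,.095); print(q,np.round(res,2))
print('offset in tool',s['ee_rot'].T@(q[:3]-s['eef_pos']))
E
```

```text
[ 4.70839351e+02 -3.62407178e+02  1.14914808e+02  1.10258515e-01
 -7.01307199e-03  7.10122022e-03] [[ 0.75  0.22]
 [ 0.82 -0.57]
 [-1.32  0.53]
 [ 0.86 -0.56]
 [-0.47  0.59]
 [-0.67  0.4 ]
 [ 0.57 -0.24]
 [-0.24 -0.41]]
offset in tool [-1.50524015  0.50243884 29.49343629]
```

{"api": "servo_tool", "payload": {"motion": [-0.03,0.1,-0.05,0,-0.09,0.28,-0.1,0,-0.15,0.5,-0.2,0,-0.24,0.77,-0.2,0]}}

```text
time: 6.62
eef_pos: [490.0, -268.4, 172.0]
ee_rot: [[-0.996, -0.093, 0.0], [-0.093, 0.996, -0.0], [-0.0, -0.001, -1.0]]
wrist_force: [0.3, -0.3, -3.1]
grip_width: 40.2
```

{"api": "servo_tool", "payload": {"motion": [-0.06,0.2,0,0,-0.12,0.4,0,0,-0.18,0.6,0,0,-0.24,0.77,0,0]}}

```text
time: 6.95
eef_pos: [509.5, -171.5, 170.0]
ee_rot: [[-0.995, -0.096, -0.002], [-0.096, 0.995, 0.002], [0.002, 0.002, -1.0]]
wrist_force: [-0.2, 0.1, -3.5]
grip_width: 40.0
```

{"api": "servo_tool", "payload": {"motion": [-0.06,0.2,0,0,-0.12,0.4,0,0,-0.18,0.6,0,0,-0.24,0.77,0,0]}}

```text
time: 7.28
eef_pos: [529.2, -77.0, 170.0]
ee_rot: [[-0.995, -0.096, -0.002], [-0.096, 0.995, 0.001], [0.002, 0.001, -1.0]]
wrist_force: [0.1, -0.9, -4.0]
grip_width: 39.8
```

{"api": "servo_tool", "payload": {"motion": [-0.06,0.2,0,0.02,-0.12,0.38,0,0.04,-0.18,0.55,0,0.065,-0.22,0.7,0,0.09,-0.24,0.77,0,0.103,-0.24,0.77,0,0.103,-0.24,0.77,0,0.103,-0.24,0.77,0,0.103]}}

```text
time: 7.95
eef_pos: [549.2, 14.9, 170.4]
ee_rot: [[-0.974, 0.225, -0.001], [0.225, 0.974, -0.0], [0.001, -0.001, -1.0]]
wrist_force: [-0.5, -0.2, -3.5]
grip_width: 39.8
```

```bash
python3 - <<'E'
from h import *
plan(549.6,17.6,70,1.343)
for n in ('wrist','top'):
    im=cams.grab_frame(n); cv2.imwrite(f'pics/{n}4.png',im[:,:,::-1])
a=cv2.imread('pics/top4.png')[140:235,165:275]; cv2.imwrite('pics/t4c.png',cv2.resize(a,None,fx=6,fy=6,interpolation=cv2.INTER_CUBIC))
E
```

```text
pos [549.2  14.9 170.4] psi 1.344 q [-0.03 -0.05  1.46 -0.    1.73 -1.38] F [-0.5 -0.2 -3.5] t 7.95
units [0.001 0.023 0.837] turn 0.0003 mm [1.000e-01 2.700e+00 1.004e+02] deg 0.05
```

View pics/wrist4.png

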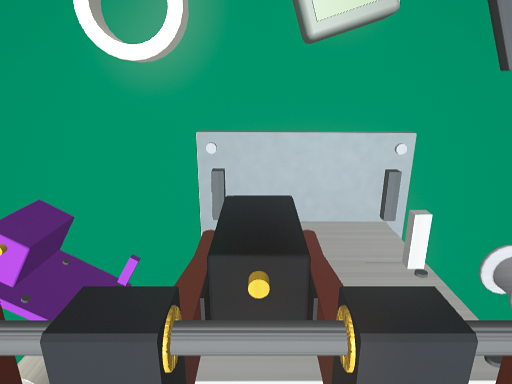

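View pics/t4c.png

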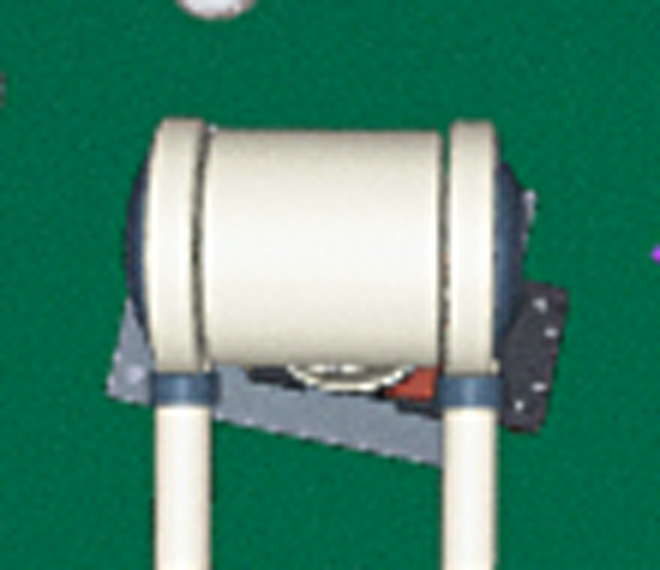

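```bash
python3 - <<'E'
from h import *
c=cam('wrist')
r,res=fit(c,[[-90,-105,12],[-90,105,12],[-55,-78,24],[-55,78,24]],[(197,133),(415,133),(223.5,169.5),(387,170)],[608,45,-.228]);print(r,res)
plan(0,0,0,0)
E
```

```text
[ 6.06517185e+02  4.62565769e+01 -2.29048094e-01] [[-3.04 -1.13]
 [ 1.73 -0.7 ]
 [-1.06  1.62]
 [ 1.39  1.43]]
pos [549.5  14.5 170.8] psi 1.342 q [-0.04 -0.05  1.46 -0.    1.73 -1.38] F [ 0.5  0.3 -3.2] t 8.05
units [ 4.432 -1.154  1.426] turn 0.4273 mm [ 531.8 -138.5  171.1] deg 76.91
```

{"api": "servo_tool", "payload": {"motion": [0,0.01,0.1,0,0,0.025,0.25,0,0,0.025,0.42,0,0,0.025,0.6,0,0,0.025,0.75,0,0,0.025,0.8,0,0,0.025,0.8,0]}}

```text
time: 8.63
eef_pos: [548.8, 17.7, 72.0]
ee_rot: [[-0.974, 0.227, -0.005], [0.227, 0.974, 0.0], [0.005, -0.001, -1.0]]
wrist_force: [-0.3, 0.6, -3.8]
grip_width: 40.0
```

{"api": "servo_tool", "payload": {"motion": [0,0,0.08,0,0,0,0.16,0,0,0,0.22,0,0,0,0.25,0,0,0,0.25,0,0,0,0.25,0]}}

```text
time: 9.13
eef_pos: [550.4, 18.1, 45.0]
ee_rot: [[-0.974, 0.226, -0.0], [0.226, 0.974, -0.0], [0.0, -0.0, -1.0]]
wrist_force: [-0.7, -0.1, -4.0]
grip_width: 39.8
```

```bash
python3 - <<'E'
from h import *
s=manip.read_state();print(s['eef_pos'],s['wrist_force'])
for n in ('side',):
    im=cams.grab_frame(n); cv2.imwrite(f'pics/{n}5.png',im[:,:,::-1])
a=cv2.imread('pics/side5.png')[140:250,190:320]; cv2.imwrite('pics/s5c.png',cv2.resize(a,None,fx=5,fy=5,interpolation=cv2.INTER_CUBIC))
E
```

```text
[550.40258435  18.06140583  44.98913849] [-0.66848561 -0.13650328 -3.95362303]
```

View pics/s5c.png

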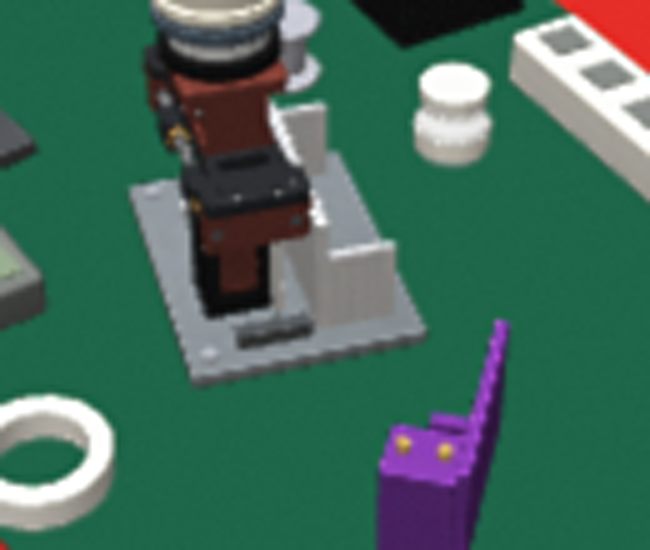

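{"api": "servo_tool", "payload": {"motion": [0,0,0.02,0,0,0,0.035,0,-0.03,0,0.035,0,-0.06,0,0.035,0,-0.09,0,0.035,0,-0.11,0,0.035,0,-0.11,0,0.035,0]}}

```text
time: 9.77
eef_pos: [563.9, 14.9, 40.9]
ee_rot: [[-0.974, 0.227, 0.0], [0.227, 0.974, -0.0], [-0.0, 0.0, -1.0]]
wrist_force: [-0.2, 0.2, -4.2]
grip_width: 40.1
```

{"api": "servo_tool", "payload": {"motion": [-0.01,0,0,0,-0.02,0,0,0,-0.02,0,0,0]}}

```text
time: 10.02
eef_pos: [565.8, 14.5, 40.8]
ee_rot: [[-0.974, 0.226, 0.0], [0.226, 0.974, -0.0], [-0.0, 0.0, -1.0]]
wrist_force: [0.5, 0.1, -4.1]
grip_width: 39.9
```

{"api": "servo_tool", "payload": {"motion": [-0.01,0,0,0,-0.015,0,0,0,-0.015,0,0,0]}}

```text
time: 10.27
eef_pos: [566.9, 14.2, 40.8]
ee_rot: [[-0.974, 0.226, -0.001], [0.226, 0.974, 0.0], [0.001, -0.0, -1.0]]
wrist_force: [-3.0, 1.5, -1.7]
grip_width: 39.7
```

{"api": "servo_tool", "payload": {"motion": [-0.01,0,0,0,-0.01,0,0,0,-0.01,0,0,0]}}

```text
time: 10.52
eef_pos: [566.9, 14.3, 40.9]
ee_rot: [[-0.974, 0.226, -0.004], [0.226, 0.974, 0.001], [0.004, -0.0, -1.0]]
wrist_force: [-10.1, 1.6, 1.3]
grip_width: 39.6
```

{"api": "servo_tool", "payload": {"motion": [-0.005,0,0.008,0,-0.005,0,0.015,0,-0.005,0,0.015,0]}}

```text
time: 10.77
eef_pos: [566.9, 14.2, 39.3]
ee_rot: [[-0.974, 0.226, -0.005], [0.226, 0.974, 0.001], [0.005, -0.0, -1.0]]
wrist_force: [-13.9, 1.0, 4.2]
grip_width: 39.7
```

{"api": "servo_tool", "payload": {"motion": [0,0,0.008,0,0,0,0.012,0,0,0,0.012,0]}}

```text
time: 11.02
eef_pos: [566.9, 14.2, 39.3]
ee_rot: [[-0.974, 0.226, -0.005], [0.226, 0.974, 0.001], [0.005, -0.0, -1.0]]
wrist_force: [-16.9, 1.7, 10.3]
grip_width: 39.9
```

{"api": "servo_tool", "payload": {"motion": [0,0,0.006,0,0,0,0.006,0]}}

```text
time: 11.18
eef_pos: [566.9, 14.2, 39.2]
ee_rot: [[-0.974, 0.226, -0.004], [0.226, 0.974, 0.001], [0.004, -0.0, -1.0]]
wrist_force: [-20.1, 1.3, 13.7]
grip_width: 40.0
```

{"api": "servo_tool", "payload": {"motion": [0.005,0,-0.01,0,0.005,0,-0.01,0,0.005,0,-0.01,0]}}

```text
time: 11.43
eef_pos: [567.0, 14.2, 39.2]
ee_rot: [[-0.974, 0.226, -0.003], [0.226, 0.974, 0.001], [0.003, -0.0, -1.0]]
wrist_force: [-13.3, 0.6, 5.7]
grip_width: 39.6
```

{"api": "servo_tool", "payload": {"motion": [0,0,0,0,0,0,0,0,0,0,0,0,0,0,0,0,0,0,0,0,0,0,0,0], "hand": 80}}

```text
time: 11.93
eef_pos: [568.7, 13.8, 38.1]
ee_rot: [[-0.974, 0.226, 0.0], [0.226, 0.974, -0.0], [-0.0, 0.0, -1.0]]
wrist_force: [-0.7, -0.2, -0.6]
grip_width: 70.0
```

{"api": "servo_tool", "payload": {"motion": [0,0,-0.15,0,0,0,-0.4,0,0,0,-0.7,0,0,0,-1,0,0,0,-1,0]}}

```text
time: 12.35
eef_pos: [571.6, 13.7, 167.3]
ee_rot: [[-0.974, 0.226, 0.013], [0.226, 0.974, -0.0], [-0.013, 0.002, -1.0]]
wrist_force: [0.5, 0.2, 1.3]
grip_width: 70.2
```

{"api": "servo_tool", "payload": {"motion": [0,0,-0.3,0,0,0,-0.6,0,0,0,-0.9,0,0,0,-0.9,0], "hand": 100}}

```text
time: 12.68
eef_pos: [570.3, 13.8, 275.0]
ee_rot: [[-0.974, 0.226, 0.013], [0.226, 0.974, -0.0], [-0.013, 0.002, -1.0]]
wrist_force: [0.3, 0.6, 2.0]
grip_width: 87.3
```

```bash
python3 - <<'E'
from h import *
plan(449.5,284,246,.16)
c=cam('wrist');np.savez('w6.npz',K=c[0],R=c[1],t=c[2])
for n in ('wrist','side'):
    im=cams.grab_frame(n); cv2.imwrite(f'pics/{n}6.png',im[:,:,::-1])
a=cv2.imread('pics/side6.png')[140:250,190:320]; cv2.imwrite('pics/s6c.png',cv2.resize(a,None,fx=5,fy=5,interpolation=cv2.INTER_CUBIC))
E
```

```text
pos [570.3  13.8 275. ] psi 1.343 q [-0.04  0.02  1.22 -0.    1.9  -1.38] F [0.3 0.6 2. ] t 12.68
units [1.493 1.965 0.228] turn 0.3764 mm [179.1 235.8  27.3] deg 67.75
```

View pics/s6c.png

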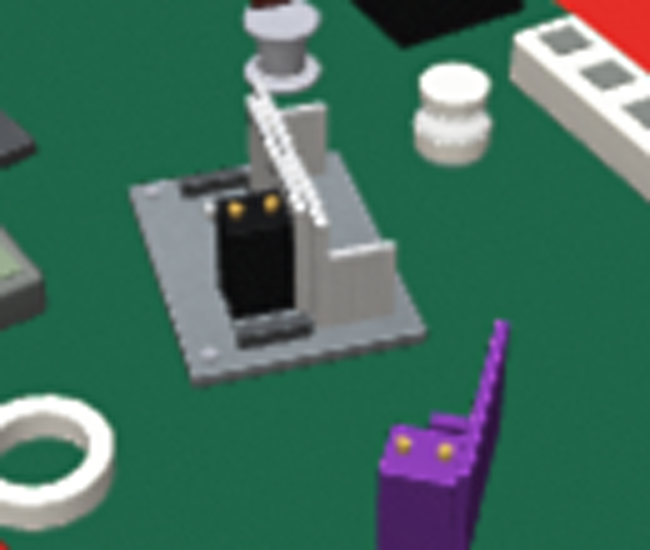

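View pics/wrist6.png

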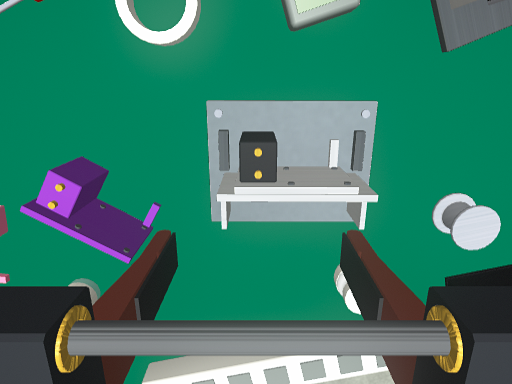

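```bash
python3 - <<'E'
import cv2
a=cv2.imread('pics/wrist6.png'); c=a[90:235,200:390]; cv2.imwrite('pics/w6c.png',cv2.resize(c,None,fx=4,fy=4,interpolation=cv2.INTER_CUBIC))
E
```

```text
(no output)
```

View pics/w6c.png

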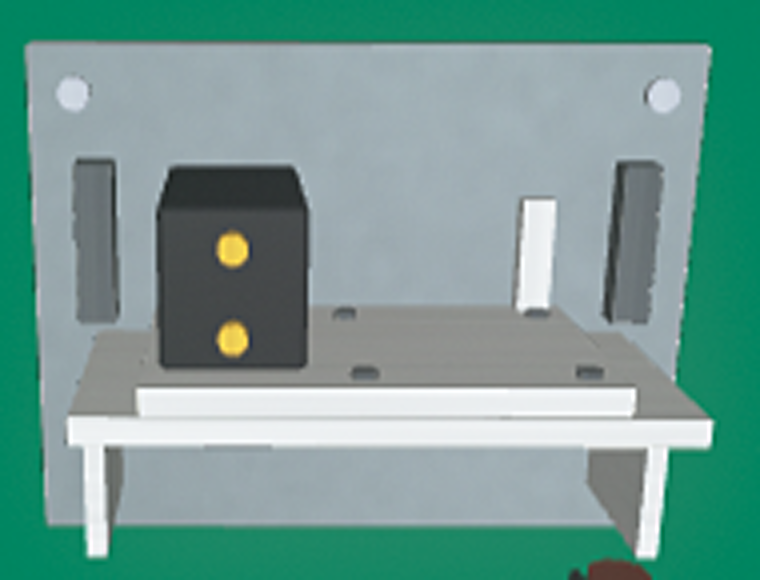

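```bash
python3 - <<'E'
from h import *
d=np.load('w6.npz'); c=(d['K'],d['R'],d['t'])
U=lambda L:un(L,4,200,90)
r,res=fit(c,[[0,-85,102],[0,85,102],[8,-85,102],[8,85,102],[-90,-105,12],[-90,105,12]],U([(68,417),(712,420),(68,446),(712,446),(28,43),(711,45)]),[608,45,-.228]);print('jig',r,res)
r,res=fit(c,[[0,-85,102],[0,85,102],[8,-85,102],[8,85,102]],U([(68,417),(712,420),(68,446),(712,446)]),[608,45,-.228]);print('jig',r,res)
P=[p2w(c,u,102) for u in U([(138,388),(138,416),(635,416),(635,388)])]
J=np.array(P)-[r[0],r[1],0]; print(np.round(pose(0,0,0,-r[2],J),1))
E
```

```text
jig [ 6.05942224e+02  4.75148698e+01 -2.30782152e-01] [[-0.71  0.26]
 [ 1.14 -0.05]
 [-0.44  0.23]
 [ 0.26  0.65]
 [-1.21 -0.47]
 [ 1.12 -0.31]]
jig [ 6.05697758e+02  4.75526092e+01 -2.30757923e-01] [[-0.74  0.04]
 [ 1.15 -0.28]
 [-0.47  0.01]
 [ 0.27  0.42]]
[[ -8.  -65.8 102. ]
 [ -0.4 -66.  102. ]
 [ -0.7  63.6 102. ]
 [ -8.4  62.9 102. ]]
```

{"api": "servo_tool", "payload": {"motion": [0.12,0.16,0,0.035,0.25,0.33,0,0.075,0.4,0.5,0.05,0.112,0.55,0.7,0.1,0.15,0.7,0.9,0.1,0.19,0.75,0.98,0.1,0.225,0.75,0.98,0.1,0.265,0.75,0.98,0.1,0.3,0.75,0.98,0.1,0.34,0.75,0.98,0.1,0.376,0.75,0.98,0.1,0.376]}}

```text
time: 13.7
eef_pos: [507.0, 148.7, 251.7]
ee_rot: [[-0.157, 0.988, -0.003], [0.988, 0.157, -0.001], [-0.0, -0.003, -1.0]]
wrist_force: [-0.9, 0.2, 0.4]
grip_width: 88.0
```

```bash
python3 - <<'E'
from h import *
plan(450,284.5,246,.162)
im=cams.grab_frame('wrist'); cv2.imwrite('pics/w7.png',im[:,:,::-1])
E
```

```text
pos [507.  148.7 251.7] psi 0.157 q [ 0.22 -0.09  1.36 -0.    1.87  0.06] F [-0.9  0.2  0.4] t 13.7
units [ 1.192 -0.292  0.048] turn -0.0015 mm [143.  -35.    5.8] deg -0.26
```

View pics/w7.png

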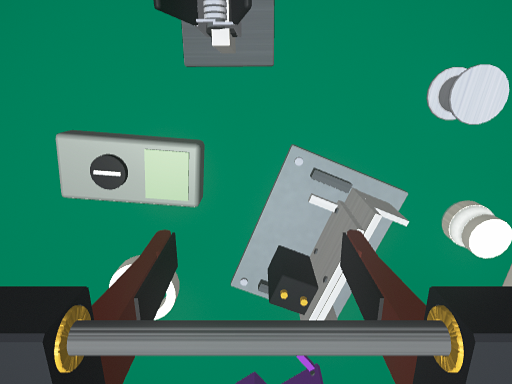

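{"api": "servo_tool", "payload": {"motion": [0.2,-0.09,0,0,0.4,-0.18,0,0,0.6,-0.27,0,0,0.7,-0.29,0,0,0.7,-0.29,0,0]}}

```text
time: 14.17
eef_pos: [458.8, 227.8, 253.4]
ee_rot: [[-0.166, 0.986, -0.001], [0.986, 0.166, 0.0], [0.0, -0.001, -1.0]]
wrist_force: [-0.1, 0.6, -0.3]
grip_width: 88.1
```

```bash
python3 - <<'E'
from h import *
plan(450,284.5,146,.162)
c=cam('wrist');np.savez('w8.npz',K=c[0],R=c[1],t=c[2])
im=cams.grab_frame('wrist'); cv2.imwrite('pics/w8.png',im[:,:,::-1])
E
```

```text
pos [458.8 227.8 253.4] psi 0.167 q [ 0.39 -0.14  1.4   0.    1.88  0.23] F [-0.1  0.6 -0.3] t 14.17
units [0.478 0.007 0.895] turn 0.0015 mm [ 57.4   0.9 107.4] deg 0.28
```

View pics/w8.png

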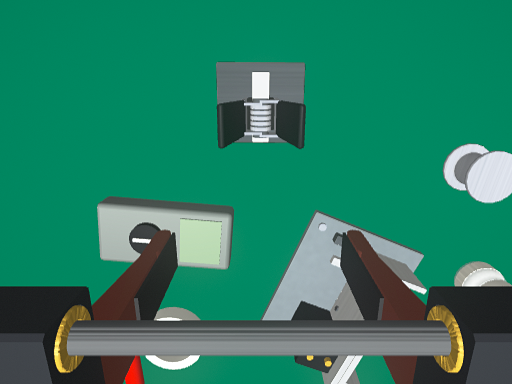

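```bash
python3 - <<'E'
from h import *
d=np.load('w8.npz'); c=(d['K'],d['R'],d['t'])
P=np.array([p2w(c,u,185) for u in [(218,106),(219,147),(304,104),(304,146)]]);print(np.round(P,1),P.mean(0))
m=P.mean(0)
a=P[2]-P[0]+P[3]-P[1];print('yaw',np.arctan2(a[1],a[0]))
print('spring',p2w(c,(260.5,117),125))
plan(m[0],m[1],146,.165)
E
```

```text
[[420.1 292.2 185. ]
 [424.4 265.3 185. ]
 [475.9 303.  185. ]
 [481.7 275.7 185. ]] [450.50768094 284.04871141 185.        ]
yaw 0.18545394970192217
spring [450.20796403 284.73233163 125.        ]
pos [459.4 226.6 253.4] psi 0.165 q [ 0.39 -0.14  1.4  -0.    1.88  0.23] F [ 0.1 -0.6  1. ] t 14.22
units [0.485 0.006 0.895] turn 0.0001 mm [ 58.2   0.7 107.4] deg 0.02
```

{"api": "servo_tool", "payload": {"motion": [0.16,0,0,0,0.32,0.005,0,0,0.485,0.007,0.05,0,0.485,0.007,0.25,0,0.485,0.007,0.45,0,0.485,0.007,0.65,0,0.485,0.007,0.8,0,0.485,0.007,0.895,0,0.485,0.007,0.895,0,0.485,0.007,0.895,0]}}

```text
time: 15.05
eef_pos: [451.6, 282.9, 146.5]
ee_rot: [[-0.16, 0.987, -0.001], [0.987, 0.16, -0.001], [-0.001, -0.001, -1.0]]
wrist_force: [-0.1, 0.6, -0.5]
grip_width: 87.9
```

```bash
python3 - <<'E'
from h import *
plan(450.4,284.3,146,.165)
c=cam('wrist');
im=cams.grab_frame('wrist'); cv2.imwrite('pics/w9.png',im[:,:,::-1])
E
```

```text
pos [451.6 282.9 146.5] psi 0.161 q [ 0.5  -0.09  1.55 -0.    1.69  0.34] F [-0.1  0.6 -0.5] t 15.05
units [ 0.013 -0.008  0.004] turn -0.0013 mm [ 1.6 -0.9  0.5] deg -0.24
```

View pics/w9.png

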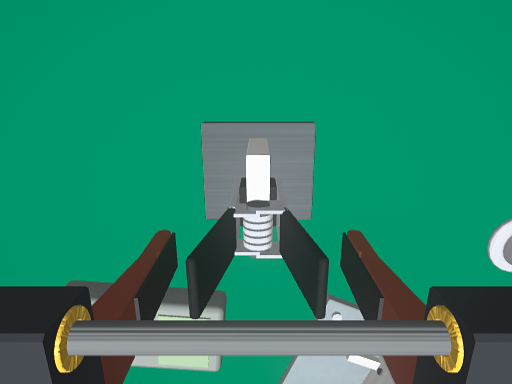

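{"api": "servo_tool", "payload": {"motion": [0.01,0,0,0,0.01,0,0,0,0.01,0,0,0,0.01,0,0,0,0.01,0,0,0,0.01,0,0,0,0.01,0,0,0,0.01,0,0,0], "hand": 0, "force": 32}}

```text
time: 15.77
eef_pos: [450.8, 284.8, 146.3]
ee_rot: [[-0.161, 0.987, -0.001], [0.987, 0.161, -0.0], [-0.0, -0.001, -1.0]]
wrist_force: [-0.5, -0.2, -1.7]
grip_width: 38.6
```

```bash
python3 - <<'E'
from h import *
plan(450.4,284.3,146,.165); print(manip.read_state()['grip_width'])
im=cams.grab_frame('wrist'); cv2.imwrite('pics/w10.png',im[:,:,::-1])
im=cams.grab_frame('side'); cv2.imwrite('pics/s10.png',cv2.resize(im[110:210,120:260,::-1],None,fx=5,fy=5,interpolation=cv2.INTER_CUBIC))
E
```

```text
pos [450.8 284.8 146.3] psi 0.161 q [ 0.5  -0.09  1.55 -0.    1.69  0.34] F [-0.5 -0.2 -1.7] t 15.77
units [-0.004 -0.004  0.003] turn -0.0012 mm [-0.4 -0.5  0.3] deg -0.21
38.56886208432329
```

View pics/w10.png

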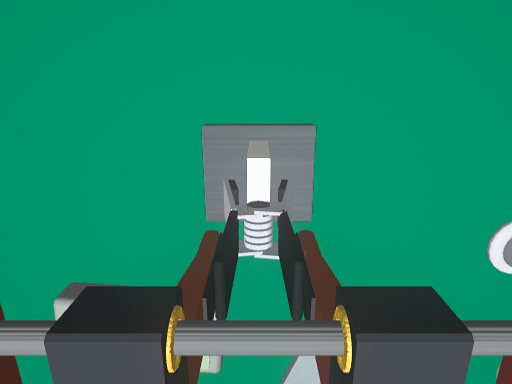

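View pics/s10.png

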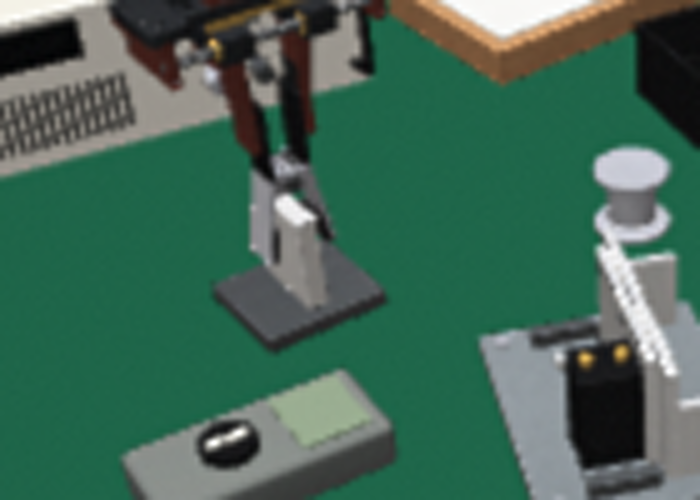

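{"api": "servo_tool", "payload": {"motion": [0,0,0,0,0,0,0,0,0,0,0,0,0,0,0,0]}}

```text
time: 16.2
eef_pos: [451.0, 284.8, 146.6]
ee_rot: [[-0.161, 0.987, -0.0], [0.987, 0.161, -0.0], [-0.0, -0.0, -1.0]]
wrist_force: [0.1, -0.3, -1.1]
grip_width: 32.7
```

{"api": "servo_tool", "payload": {"motion": [0,0,-0.05,0,0,0,-0.15,0,0,0,-0.28,0,0,0,-0.43,0,0,0,-0.6,0,0,0,-0.75,0,0,0,-0.85,0,0,0,-0.9,0,0,0,-0.9,0]}}

```text
time: 16.95
eef_pos: [451.5, 285.1, 256.8]
ee_rot: [[-0.161, 0.987, 0.003], [0.987, 0.161, 0.002], [0.001, 0.003, -1.0]]
wrist_force: [0.3, 0.7, -1.8]
grip_width: 33.2
```

```bash
python3 - <<'E'
from h import *
plan(450.4,284.3,146,.165); print(manip.read_state()['grip_width'])
c=cam('wrist');np.savez('w11.npz',K=c[0],R=c[1],t=c[2])
im=cams.grab_frame('wrist'); cv2.imwrite('pics/w11.png',im[:,:,::-1])
im=cams.grab_frame('side'); cv2.imwrite('pics/s11.png',cv2.resize(im[60:200,120:260,::-1],None,fx=4,fy=4,interpolation=cv2.INTER_CUBIC))
E
```

```text
pos [451.5 285.1 256.8] psi 0.161 q [ 0.5  -0.08  1.34 -0.    1.88  0.34] F [ 0.3  0.7 -1.8] t 16.95
units [-0.006 -0.013  0.924] turn -0.0012 mm [ -0.8  -1.5 110.8] deg -0.22
33.15148527697092
```

View pics/w11.png

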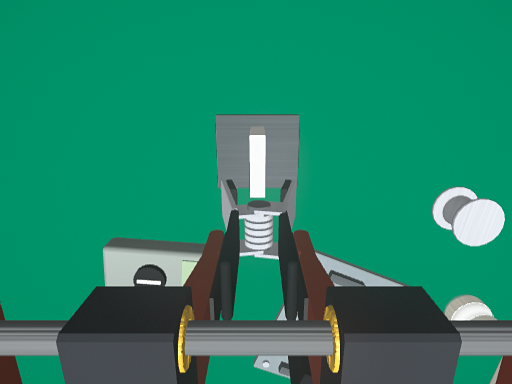

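View pics/s11.png

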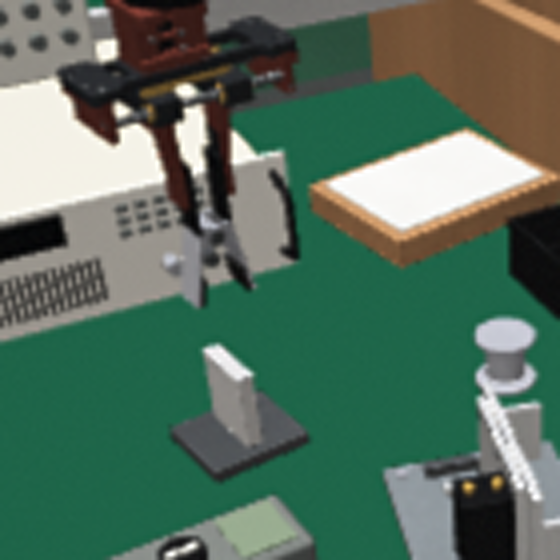

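```bash
python3 - <<'E'
from h import *
d=np.load('w11.npz'); c=(d['K'],d['R'],d['t'])
s=manip.read_state()
P=p2w(c,(258.5,232),s['eef_pos'][2]-26+7); print('spring off tool',s['ee_rot'].T@(P-s['eef_pos']))
plan(611.9,67.7,240,-.229)
E
```

```text
spring off tool [ 0.52684108  0.15833649 18.99975474]
pos [450.9 284.8 254.1] psi 0.161 q [ 0.5  -0.08  1.35  0.    1.88  0.34] F [ 0.6  0.6 -0.7] t 17.05
units [-2.001  1.034  0.117] turn 0.1242 mm [-240.1  124.1   14. ] deg 22.36
```

{"api": "servo_tool", "payload": {"motion": [-0.07,0.04,0,0,-0.2,0.11,0,0,-0.36,0.19,0,0,-0.54,0.28,0,0,-0.72,0.38,0,0,-0.9,0.47,0,0]}}

```text
time: 17.55
eef_pos: [524.5, 185.7, 253.1]
ee_rot: [[-0.161, 0.987, -0.002], [0.987, 0.161, -0.001], [-0.001, -0.002, -1.0]]
wrist_force: [0.1, 0.2, -1.4]
grip_width: 33.2
```

{"api": "servo_tool", "payload": {"motion": [-0.18,0.09,0,0.02,-0.36,0.18,0,0.04,-0.54,0.28,0,0.06,-0.7,0.37,0,0.08,-0.82,0.43,0,0.1,-0.88,0.46,0,0.12,-0.9,0.47,0,0.124,-0.9,0.47,0,0.124,-0.9,0.47,0,0.124]}}

```text
time: 18.3
eef_pos: [596.7, 89.7, 253.9]
ee_rot: [[0.225, 0.974, -0.001], [0.974, -0.225, 0.0], [-0.0, -0.001, -1.0]]
wrist_force: [0.4, 0.6, -1.6]
grip_width: 32.8
```

```bash
python3 - <<'E'
from h import *
plan(611.9,67.7,240,-.229)
c=cam('wrist');np.savez('w12.npz',K=c[0],R=c[1],t=c[2])
im=cams.grab_frame('wrist'); cv2.imwrite('pics/w12.png',im[:,:,::-1])
E
```

```text
pos [596.7  89.7 253.9] psi -0.227 q [0.09 0.11 1.15 0.   1.88 0.32] F [ 0.4  0.6 -1.6] t 18.3
units [-0.15   0.165  0.116] turn 0.0007 mm [-18.1  19.8  13.9] deg 0.13
```

View pics/w12.png

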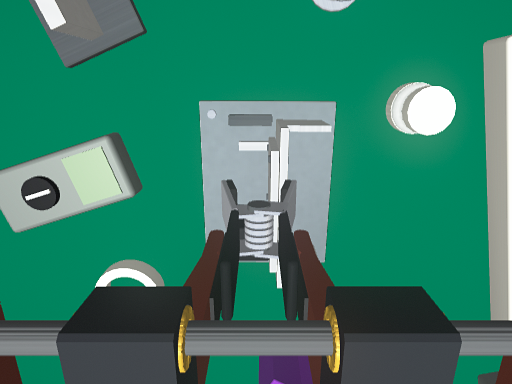

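```bash
python3 - <<'E'
import cv2
a=cv2.imread('pics/w12.png'); c=a[95:295,195:345]; cv2.imwrite('pics/w12c.png',cv2.resize(c,None,fx=3,fy=3,interpolation=cv2.INTER_CUBIC))
E
```

```text
(no output)
```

View pics/w12c.png

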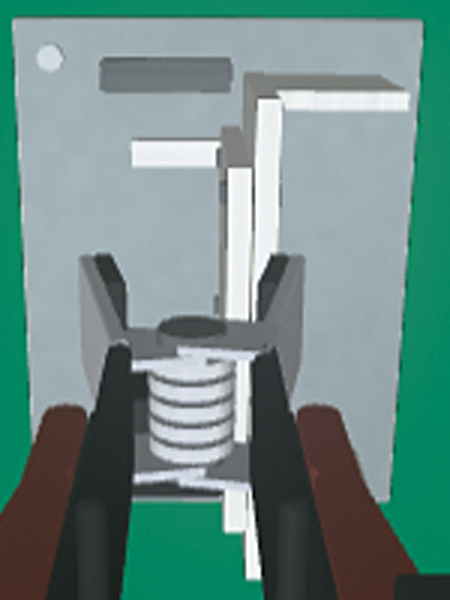

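```bash
python3 - <<'E'
from h import *
d=np.load('w12.npz'); c=(d['K'],d['R'],d['t'])
U=lambda L:un(L,3,195,95)
s=manip.read_state(); R=s['ee_rot']; e=s['eef_pos']
for n,q in [('plate far L',(228,167)),('plate far R',(251,167)),('panel far L',(257,98)),('panel far R',(282,98)),('plate near L',(224,530)),('plate near R',(243,530)),('panel near L',(246,580)),('panel near R',(262,578))]:
    P=p2w(c,U([q])[0],102); print(n,np.round(P,1),'tool',np.round(R.T@(P-e),1))
P=p2w(c,U([(192,408)])[0],e[2]-26+7); print('spring',np.round(R.T@(P-e),1))
# jaws tips inner at z e-89
for q in [(105,258),(275,258)]:
    P=p2w(c,U([q])[0],e[2]-89); print('jaw',np.round(R.T@(P-e),1))
E
```

```text
plate far L [612.7 111.3 102. ] tool [ 24.3  11.1 152.2]
plate far R [619.7 109.7 102. ] tool [ 24.3  18.2 152.2]
panel far L [625.9 130.1 102. ] tool [ 45.6  19.7 152.2]
panel far R [633.4 128.4 102. ] tool [ 45.6  27.3 152.2]
plate near L [584. -14. 102.] tool [-104.2   11.2  152.2]
plate near R [590.5 -15.5 102. ] tool [-104.2   17.9  152.2]
panel near L [587.3 -35.5 102. ] tool [-124.4   19.3  152.2]
panel near R [593.1 -36.  102. ] tool [-123.6   25.   152.2]
spring [ 2.  -0.2 19. ]
jaw [ 12.5 -22.5  89. ]
jaw [12.6 21.1 89. ]
```

{"api": "servo_tool", "payload": {"motion": [-0.05,0.05,0,0,-0.1,0.11,0,0,-0.15,0.163,0,0,-0.15,0.163,0.03,0,-0.15,0.163,0.1,0,-0.15,0.163,0.2,0,-0.15,0.163,0.3,0,-0.15,0.163,0.36,0,-0.15,0.163,0.36,0]}}

```text
time: 19.1
eef_pos: [610.9, 67.9, 208.2]
ee_rot: [[0.226, 0.974, -0.005], [0.974, -0.226, -0.0], [-0.001, -0.004, -1.0]]
wrist_force: [-0.5, 0.8, -2.4]
grip_width: 32.9
```

```bash
python3 - <<'E'
from h import *
plan(611.9,67.7,159,-.229)
c=cam('wrist');np.savez('w13.npz',K=c[0],R=c[1],t=c[2])
im=cams.grab_frame('wrist'); cv2.imwrite('pics/w13.png',cv2.resize(im[95:295,165:345,::-1],None,fx=3,fy=3,interpolation=cv2.INTER_CUBIC))
im=cams.grab_frame('side'); cv2.imwrite('pics/s13.png',cv2.resize(im[90:230,190:330,::-1],None,fx=4,fy=4,interpolation=cv2.INTER_CUBIC))
E
```

```text
pos [610.9  67.9 208.2] psi -0.228 q [0.06 0.13 1.21 0.   1.8  0.28] F [-0.5  0.8 -2.4] t 19.1
units [0.   0.01 0.41] turn 0.0003 mm [ 0.1  1.2 49.2] deg 0.05
```

View pics/w13.png

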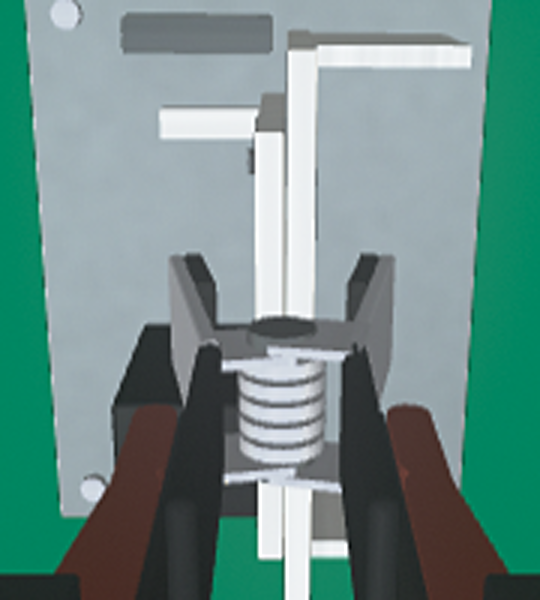

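View pics/s13.png

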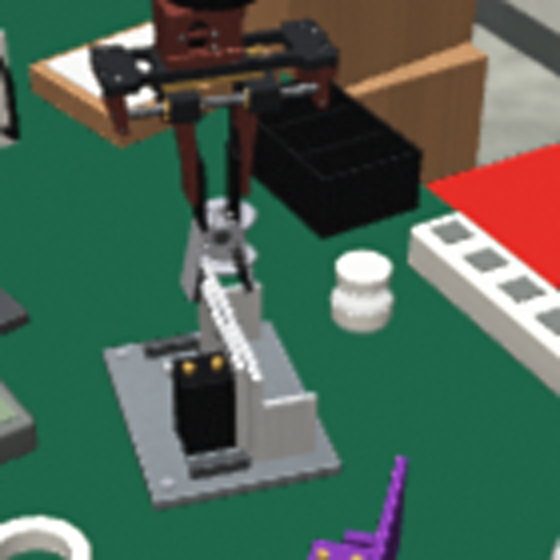

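{"api": "servo_tool", "payload": {"motion": [0,0.01,0.04,0,0,0.01,0.1,0,0,0.01,0.18,0,0,0.01,0.26,0,0,0.01,0.33,0,0,0.01,0.38,0,0,0.01,0.41,0,0,0.01,0.41,0,0,0.01,0.41,0]}}

```text
time: 19.95
eef_pos: [613.1, 67.6, 162.2]
ee_rot: [[0.226, 0.974, -0.0], [0.974, -0.226, 0.0], [-0.0, -0.0, -1.0]]
wrist_force: [-0.3, 0.2, -1.8]
grip_width: 32.8
```

```bash
python3 - <<'E'
from h import *
plan(611.9,67.7,159,-.229)
im=cams.grab_frame('wrist'); cv2.imwrite('pics/w14.png',cv2.resize(im[95:295,165:345,::-1],None,fx=3,fy=3,interpolation=cv2.INTER_CUBIC))
im=cams.grab_frame('side'); cv2.imwrite('pics/s14.png',cv2.resize(im[90:230,190:330,::-1],None,fx=4,fy=4,interpolation=cv2.INTER_CUBIC))
E
```

```text
pos [613.1  67.6 162.2] psi -0.228 q [0.05 0.13 1.29 0.   1.72 0.28] F [-0.3  0.2 -1.8] t 19.95
units [-0.001 -0.01   0.027] turn 0.0002 mm [-0.1 -1.2  3.2] deg 0.04
```

View pics/w14.png

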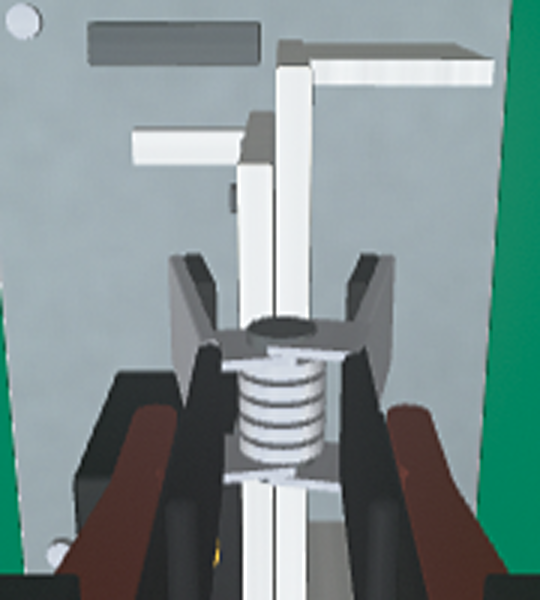

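View pics/s14.png

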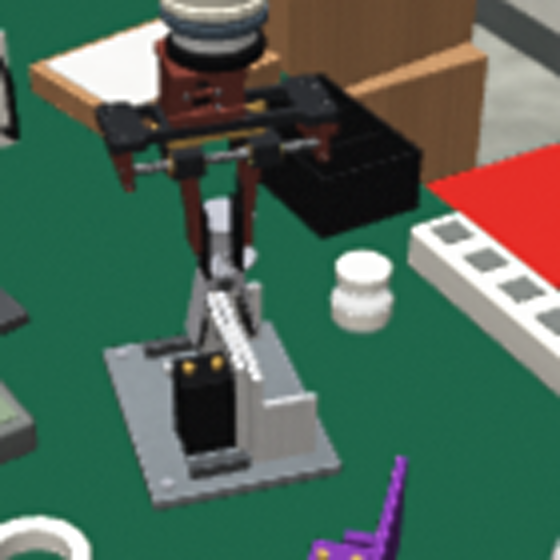

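{"api": "servo_tool", "payload": {"motion": [0,-0.007,0.02,0,0,-0.007,0.04,0,0,-0.007,0.05,0,0,-0.007,0.05,0]}}

```text
time: 20.38
eef_pos: [612.1, 67.7, 155.8]
ee_rot: [[0.226, 0.974, -0.001], [0.974, -0.226, -0.0], [-0.0, -0.001, -1.0]]
wrist_force: [-1.2, -0.1, -1.7]
grip_width: 33.1
```

{"api": "servo_tool", "payload": {"motion": [0,0,0,0,0,0,0,0,0,0,0,0,0,0,0,0,0,0,0,0,0,0,0,0], "hand": 55}}

```text
time: 20.88
eef_pos: [612.3, 67.7, 156.3]
ee_rot: [[0.226, 0.974, 0.0], [0.974, -0.226, -0.0], [-0.0, 0.0, -1.0]]
wrist_force: [0.0, 0.3, -2.2]
grip_width: 48.5
```

```bash
python3 - <<'E'
from h import *
plan(611.9,67.7,159,-.229)
im=cams.grab_frame('wrist'); cv2.imwrite('pics/w15.png',cv2.resize(im[95:295,165:345,::-1],None,fx=3,fy=3,interpolation=cv2.INTER_CUBIC))
E
```

```text
pos [612.3  67.7 156.3] psi -0.228 q [ 0.05  0.13  1.31 -0.    1.71  0.28] F [ 0.   0.3 -2.2] t 20.88
units [-0.001 -0.004 -0.022] turn 0.0002 mm [-0.1 -0.4 -2.7] deg 0.04
```

View pics/w15.png

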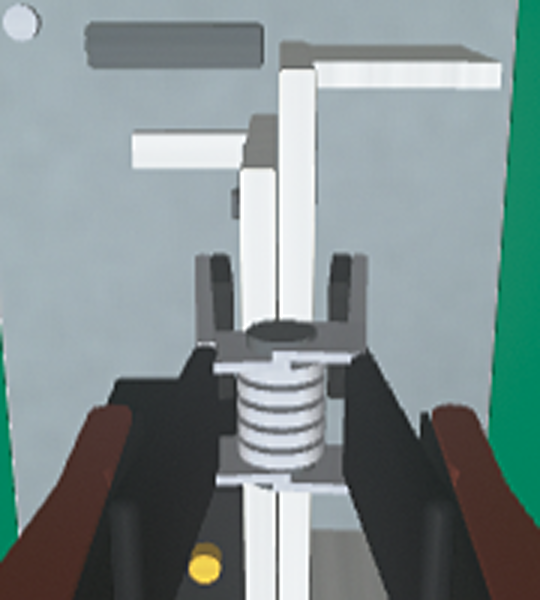

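{"api": "servo_tool", "payload": {"motion": [0,0,0,0,0,0,0,0,0,0,0,0,0,0,0,0,0,0,0,0,0,0,0,0], "hand": 70}}

```text
time: 21.43
eef_pos: [612.5, 67.7, 156.6]
ee_rot: [[0.226, 0.974, 0.001], [0.974, -0.226, -0.0], [0.0, 0.001, -1.0]]
wrist_force: [0.2, 0.2, 0.1]
grip_width: 61.2
```

{"api": "servo_tool", "payload": {"motion": [0,0,0,0,0,0,0,0,0,0,0,0,0,0,0,0,0,0,0,0,0,0,0,0], "hand": 100}}

```text
time: 21.93
eef_pos: [612.3, 67.7, 156.3]
ee_rot: [[0.226, 0.974, -0.0], [0.974, -0.226, -0.0], [-0.0, -0.0, -1.0]]
wrist_force: [0.1, -1.0, 0.3]
grip_width: 87.5
```

```bash
python3 - <<'E'
from h import *
plan(611.9,67.7,159,-.229)
im=cams.grab_frame('wrist'); cv2.imwrite('pics/w16.png',im[:,:,::-1])
E
```

```text
pos [612.3  67.7 156.3] psi -0.228 q [ 0.05  0.13  1.31 -0.    1.71  0.28] F [ 0.1 -1.   0.3] t 21.93
units [-0.001 -0.003 -0.023] turn 0.0002 mm [-0.1 -0.4 -2.7] deg 0.04
```

View pics/w16.png

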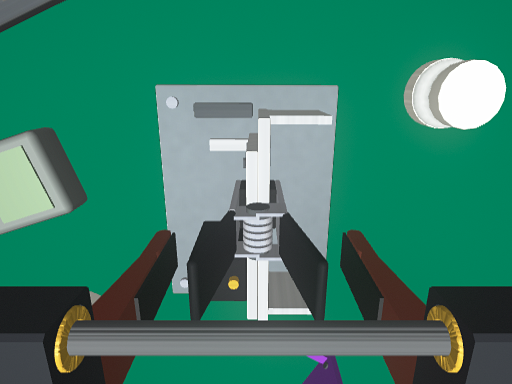

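Clip closed on both plates (handles at columns 190–326), fingers clear on both sides. Retreat straight up, then look.

{"api": "servo_tool", "payload": {"motion": [0,0,-0.1,0,0,0,-0.25,0,0,0,-0.45,0,0,0,-0.7,0,0,0,-0.9,0,0,0,-1,0,0,0,-1,0]}}

```text
time: 22.57
eef_pos: [613.2, 67.8, 281.9]
ee_rot: [[0.226, 0.974, 0.008], [0.974, -0.226, 0.0], [0.002, 0.008, -1.0]]
wrist_force: [0.0, 0.1, 0.2]
grip_width: 87.9
```

{"api": "servo_tool", "payload": {"motion": [-0.2,-0.2,-0.1,0,-0.5,-0.4,-0.1,0,-0.8,-0.6,-0.1,0,-0.9,-0.6,-0.1,0,-0.9,-0.6,-0.1,0,-0.9,-0.6,-0.1,0]}}

```text
time: 23.07
eef_pos: [517.5, -21.5, 288.0]
ee_rot: [[0.228, 0.974, 0.0], [0.974, -0.228, 0.0], [0.0, -0.0, -1.0]]
wrist_force: [-0.1, 0.9, 0.5]
grip_width: 87.5
```

```bash
python3 - <<'E'
from h import *
plan(611.9,67.7,159,-.229)
c=cam('wrist');np.savez('w17.npz',K=c[0],R=c[1],t=c[2])
im=cams.grab_frame('wrist'); cv2.imwrite('pics/w17.png',im[:,:,::-1])
im=cams.grab_frame('side'); cv2.imwrite('pics/s17.png',im[:,:,::-1]); cv2.imwrite('pics/s17c.png',cv2.resize(im[110:230,190:310,::-1],None,fx=5,fy=5,interpolation=cv2.INTER_CUBIC))
im=cams.grab_frame('top'); cv2.imwrite('pics/t17.png',im[:,:,::-1])
E
```

```text
pos [517.5 -21.5 288. ] psi -0.23 q [-0.11 -0.11  1.31  0.    1.94  0.12] F [-0.1  0.9  0.5] t 23.07
units [0.903 0.597 1.075] turn -0.0003 mm [108.4  71.6 129. ] deg -0.05
```

View pics/w17.png

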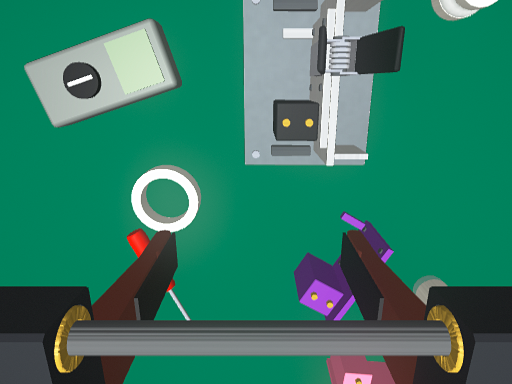

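View pics/s17c.png

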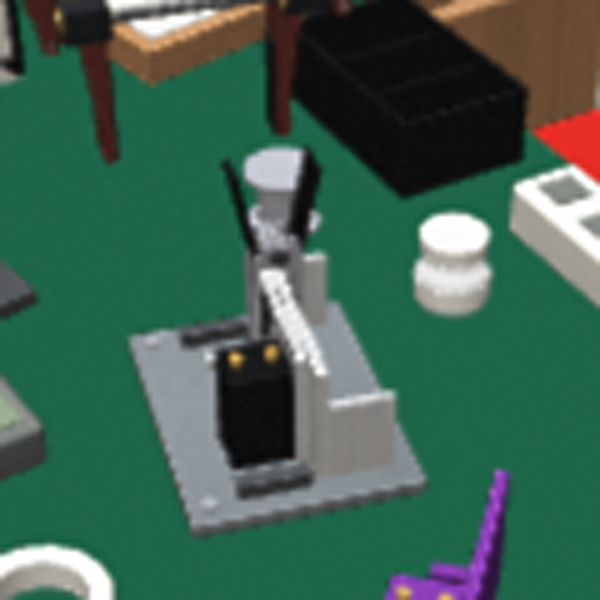

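View pics/t17.png

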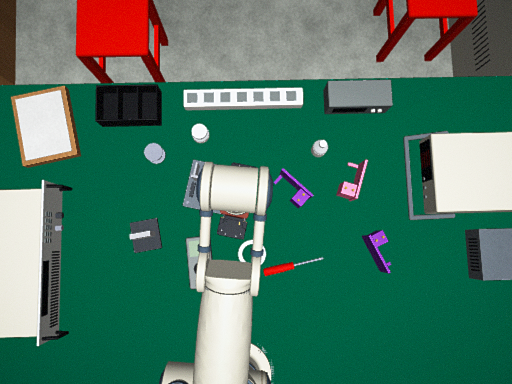

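```bash
python3 - <<'E'
from h import *
d=np.load('w17.npz'); c=(d['K'],d['R'],d['t'])
J=lambda p:pose(606.9,46.3,0,-.229,p)
P=J([[0,22,130],[-30,22,196],[30,22,196],[0,-85,102],[0,85,102],[-8,-66,102]])
print('wrist',np.round(w2p(c,P),1).tolist()); print('side crop',np.round((w2p(cam('side'),P)-[190,110])*5,0).tolist())
a=cv2.imread('pics/w17.png')[0:175,235:415]; cv2.imwrite('pics/w17c.png',cv2.resize(a,None,fx=4,fy=3.4 if 0 else 4,interpolation=cv2.INTER_CUBIC)[:600])
cv2.imwrite('pics/w17c.png',cv2.resize(a,None,fx=3.4,fy=3.4,interpolation=cv2.INTER_CUBIC))
E
```

```text
wrist [[340.5, 54.9], [319.3, 46.7], [405.8, 46.7], [326.9, 166.3], [338.4, -17.5], [320.3, 148.4]]
side crop [[272.0, 246.0], [225.0, 168.0], [315.0, 154.0], [317.0, 376.0], [250.0, 229.0], [297.0, 360.0]]
```

View pics/w17c.png

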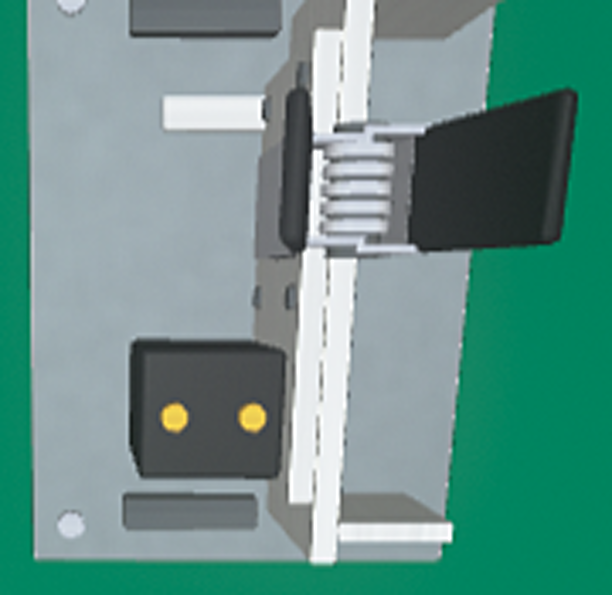

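```bash
python3 -c "
from cell import order
print(order.sign_off())"
```

```text
the job is handed in; nothing more can be done
None
```

The power module is standing on the jig base against the panel, and the spring clip pinches plate and panel together on the bare stretch beside the block. I handed the job in at about 23 s of the 67 s allowed; sign-off gives no verdict.

**Module:** I picked the one with the black block and left the purple and pink look-alikes alone. I slid it in until the wrist force showed contact with the panel (about 10 N), pressed it onto the base, and let go. It then measured about 1 mm off centre between the stops.

**Clip:** I squeezed it to its stop (33 mm grip width), lifted it off the stand and lowered it over both top edges. The pivot is about 118 mm above the jig seat and roughly 63 mm along the plate from the block. I then opened the fingers and backed away.

**Last checks:**
- In the final pictures the clip is upright, its handles and spring within 1 to 4 pixels of where they should be, and plate and panel show no visible gap at the last look.
- The bystanders in view looked undisturbed; I judged that by eye and did not measure them. The arm hid part of the final top view.
- The wrist showed only sensor noise, so the gripper was touching nothing.

**What did not fully agree:**
- The top and wrist cameras put the jig and stand 2 to 3 mm apart, so I worked from averages and from contact.
- One wrist view before clipping hinted at a 1 to 2 mm gap behind the plate, which was not visible after the clip closed.
- I could not measure the clip's pinching force directly.

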